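Unpile the sawn stand parts and lay each on its jig

ROBOT

A 7-joint arm with a two-finger parallel gripper is mounted at the origin on the work surface. World frame = base frame: x ahead of the robot, y to its left, z up, the work surface at z = 0. Lengths are in m, angles in rad, forces in N, time in s.
With the tool pointing down it reaches from about 0.35 to 0.9 m from the base axis. Payload 8.1 kg.
Tool frame: the origin (TCP) lies between the finger pads; the fingertips stand 25 mm ahead of it and the grasp point (between the pads) lies 6 mm ahead of it; z points along the fingers, y is the direction in which the jaws open and shut (so a half turn about z gives the same grasp; the last joint's range is limited). The gripper opens to 92 mm and grips with 3 to 60 N. Pads are 19 mm wide; open, the fingers measure 130 mm over their backs; the gripper's body (75 mm by 190 mm) begins 47 mm behind the grasp point.
Start: joints at [1.073, 0.434, 0.025, 1.573, -0.012, 1.134, -0.075], TCP at [0.24, -0.577, 0.252] pointing down, gripper open.
Joint ranges: [-2.62, 2.62], [-0.44, 2.09], [-1.27, 1.32], [0.08, 2.57], [-1.32, 4.46], [0.12, 2], [-2.74, 2.74]. Speed limits (rad/s): [2.22, 2.22, 3.01, 3.01, 3.14, 3.14, 3.14].

INTERFACE

Orientations are given as a rotation vector (axis times angle).
In Python, from cell import * gives the robot as it stands.
- The arm moves only by the shell command python3 -m jog 'ROWS' [FORCE]. ROWS is JSON, one flat list of numbers, 5 for each row, row after row: the finger opening in mm, from 0 to 91.8, then the shift along the tool's x, y, z in units of 40 mm (1.0 is 40 mm), then the turn about the tool's z in units of 6 degrees (1.0 is 6 degrees). A call has 1 to 20 rows; each row shifts and turns the pose as measured when the row begins, along the tool's axes as they then stand; what a row does not reach is not made up. A row lasts 1/12 s, in which the tool goes at most 41.7 mm and 7.16 degrees, less where a joint would pass 70% of its speed; a pose out of reach is approached as far as the arm can. A call is refused whole if a number of a shift passes 1 or a number of a turn 1, either way. A call with a gripper value outside its range is refused whole. The fingers move at their own pace and stop on an object; FORCE is the grip in N (left out, the last holds). Time passes only in rows, so rows that do not move let the fingers close. It gives the time, the measured TCP pose, the force and the opening at its end, in the units of the state.
- observe(): the state, without advancing time (a new reading comes with each control period).
- get_image(name): name is "scene" or "top" or "wrist"; returns the picture (384x512x3 uint8, red, green, blue); there is no depth.
- camera_params(name): a dict with "intrinsics" (3x3 intrinsics, pixels), "xyz" and "orientation" of the camera in the world. Camera axes: x right, y down, z forward; pixel columns grow to the right and rows downward; lengths in m; the calibration is good to about 2 mm. A picture is of the moment at which its call begins: read the wrist's pose just before it. camera_params takes no time and is no camera call; for the wrist camera it gives the pose at the moment of the call.
- sign_off(): hands the job in, once; it reports no verdict.
The state is a dict: "clock": time; "joints": joint angles; "dq": joint speeds; "joint_efforts": joint torques, N m; "position": TCP position; "ee_rot": TCP orientation; "force": force on the tool from outside, world axes, zero at the start; "ft_torque": the same for the moment, N m; "width": opening from 0.0 (shut) to 1.0 (fully open).
Only numpy, scipy, OpenCV 4.12 (cv2) and the standard library are available. Lean on these libraries where they do the work, as an engineer would, in place of code of your own. Each camera call takes 0.05 s, during which the arm holds its last target. There are 200 camera calls.

TASK

Take the pile of freshly sawn stand parts apart and set each part on its own jig on the bench: the holed disc flat on its base with the peg through the hole, the square block flat and squarely inside the four corner brackets, the short bar flat between the two end stops and lined up centrally on its board, and the long batten down in both saddles, centred lengthwise. Leave all four parts lying still, and do not disturb the glue bottle or the yellow rule.

Things in the scene. Friction and masses are not known exactly. Their poses are not given: they have to be found in the camera images.
- disc: Round light-wood disc, 50 mm across, 20 mm thick, with a 24 mm hole straight through its middle. Loose, lies flat on top of the pile (on the block). Origin: centre of its underside, z up. Its yaw means nothing. About 40 g.
- block: Square plywood block 60 x 60 x 28 mm, no hole; second from the top of the pile, under the disc, on the short bar. Loose. Origin: centre of its underside, z up. x and y run square to its sides. About 70 g.
- bar: Short light-wood bar, 140 mm long (its x), 40 mm wide (its y), 24 mm thick; third from the top, under the block, lying crosswise on the long batten. Loose. Origin: centre of its underside, z up. About 90 g.
- batten: Long light-wood batten, 200 mm long (its x), 46 mm wide (its y), 30 mm thick; bottom of the pile, flat on the bench. Loose. Origin: centre of its underside, z up. About 150 g. The pile is 102 mm high.
- pegbase: Disc's place: square plywood base 90 x 90 x 12 mm with one upright 14 mm steel peg in the middle, standing 16 mm above the base (28 mm above the bench), tip bevelled. Fixed. Origin: centre of the base's underside, under the peg, on the bench. The seated disc lies flat on the base, its underside 12 mm above this origin.
- cornerpad: Block's place: square plywood pad 98 x 98 x 12 mm with four small L-shaped aluminium brackets at the corners, 14 mm high above the pad, enclosing a 78 mm square; between the brackets each side is open for 54 mm. Fixed. Origin: centre of the underside, on the bench; x and y run along the sides. The seated block's underside is 12 mm above this origin.
- stopboard: Short bar's place: plywood board 194 mm long (its x), 46 mm wide (its y), 12 mm thick, with a dark wood stop across each end; the stops rise 14 mm above the board (26 mm above the bench) and are 158 mm apart inside; the long sides are open. Fixed. Origin: centre of the underside, on the bench. The seated bar lies along x, its underside 12 mm above this origin.
- saddles: Batten's place: two dark steel U-shaped saddles on a thin strip (40 mm wide, 8 high), at 65 mm either side of the middle along x. Each is 30 mm long (x), 90 wide (y); floor of the U 15 mm above the bench, cheeks 30 mm high, 62 mm apart. 100 mm free between the saddles. Fixed. Origin: middle of the pair, on the bench. Seated batten: along x, underside 15 mm above this origin.
- glue: Bystander: white plastic glue bottle with an orange cap, 52 mm across, 130 mm high, standing loose on the bench beside the work. Leave it alone. Origin: centre of its underside.
- rule: Bystander: yellow folded rule, 130 x 30 x 16 mm (x, y, z), lying loose on the bench beside the work. Leave it alone. Origin: centre of its underside.
Things that resemble listed ones, but are neither listed nor needed, are in the scene too. Leave any red look-alike of the pegbase alone. Leave any pink look-alike of the batten alone.

How it is judged:
By the outcome, as a careful person would: the job done as asked, in the order asked, and still so for the second after the job is handed in, with the robot touching nothing.
It also fails if it takes over 128 s, if anything falls off the work surface, if the arm or the gripper's body presses on something with over 40 N, if the wrist force passes 120 N, or if a joint passes its speed limit or range.

## Working session

There is one attempt and no reset: what is moved stays moved. The work goes in short steps, Python scripts to look and compute and a shell command to move; the robot and the scene stay as the last step left them, time stands still between calls to the robot, and variables do not carry over. Pictures are saved under pics/ and viewed, about 12 in all and at most 16, crops included, and the job is handed in when it is done.

```bash
ls; mkdir -p pics; python3 - <<'E'
from cell import *
import cv2
s=observe();print({k:(s[k]) for k in s})
for n in("scene","top"):
    im=get_image(n);cv2.imwrite(f"pics/{n}0.png",im[:,:,::-1]);print(n,camera_params(n))
print(camera_params("wrist"))
E
```

```text
pics
{'clock': 0.0, 'joints': array([ 1.07341069,  0.43519148,  0.02497615,  1.57411718, -0.01161096,
        1.13403512, -0.07508605]), 'dq': array([ 2.59094497e-04,  5.75824397e-04,  5.39817568e-04, -1.39894441e-03,
       -4.47187707e-04, -1.44576022e-03,  9.55196914e-05]), 'joint_efforts': array([ 7.94304669e-04, -6.67868686e+01,  9.85440016e-01, -3.14469516e+01,
       -6.05059834e-02,  4.26537835e-02,  1.74817496e-04]), 'position': array([ 0.24014059, -0.57648708,  0.2509568 ]), 'ee_rot': array([-3.07909371e+00, -6.15708161e-01,  7.02030718e-04]), 'force': array([-1.30303703, -0.14160875, -0.84739986]), 'ft_torque': array([-0.05248851, -0.00397006,  0.02709352]), 'width': 0.998939137643788}
scene {'intrinsics': array([[430.60104069,   0.        , 253.01541414],
       [  0.        , 430.60104069, 188.47288737],
       [  0.        ,   0.        ,   1.        ]]), 'xyz': array([ 1.15813295, -0.0787214 ,  1.05175527]), 'orientation': array([-2.03041579, -1.75074538,  0.48181845])}
top {'intrinsics': array([[485.59296364,   0.        , 255.27095896],
       [  0.        , 485.59296364, 193.5854718 ],
       [  0.        ,   0.        ,   1.        ]]), 'xyz': array([0.31029159, 0.0173165 , 1.61103876]), 'orientation': array([-2.16595386,  2.13042982, -0.19358533])}
{'intrinsics': array([[284.63946024,   0.        , 255.45498792],
       [  0.        , 284.63946024, 194.15999738],
       [  0.        ,   0.        ,   1.        ]]), 'xyz': array([ 0.30727701, -0.54804177,  0.3830352 ]), 'orientation': array([ 2.41872197, -1.6100321 , -0.2250769 ])}
```

View pics/scene0.png

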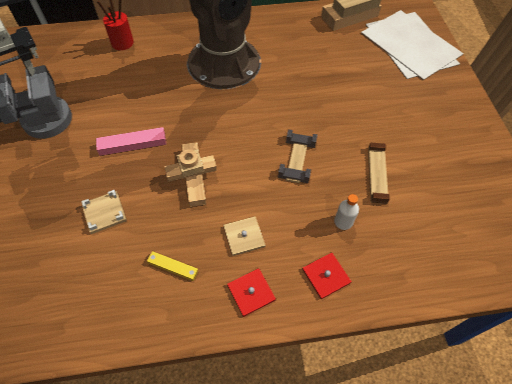

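```bash
python3 -c "
import cv2
a=cv2.imread('pics/top0.png');cv2.imwrite('pics/top0b.png',cv2.resize(a,(800,600),interpolation=cv2.INTER_CUBIC))"
```

```text
(no output)
```

View pics/top0b.png

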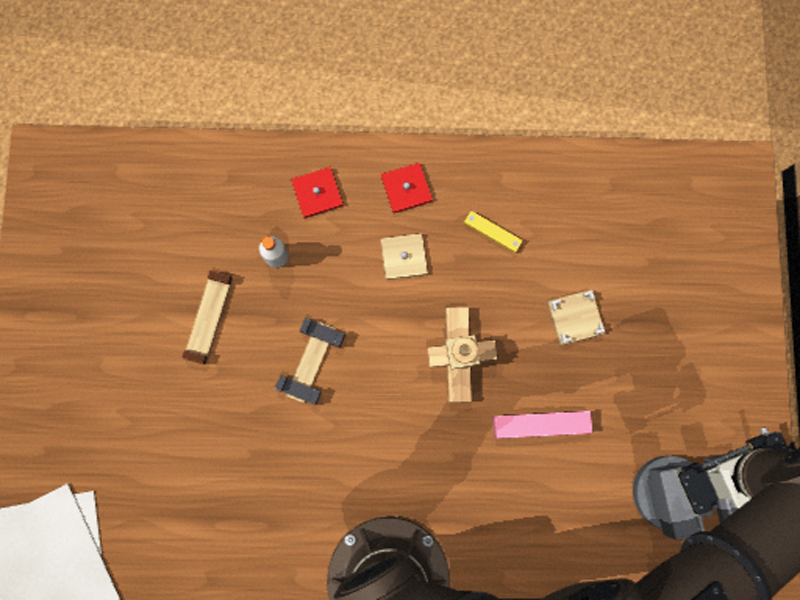

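The scene view shows the pile at about (190,172), and the top view (scaled to 800 px) puts its disc at (463,350).

Jigs, in scaled top pixels:
- **Pegbase:** there are three candidates: the plain plywood one at (405,256), and red ones at (316,190) and (407,187). The plywood one fits, since the red ones are the look-alikes.
- **Batten:** it lies under the pile at (458,355). The pink block at (543,425) is the look-alike.
- **Cornerpad:** (577,317).
- **Saddles:** (312,361).
- **Stopboard:** (208,317).
- **Bystanders:** glue at (273,250), rule at (493,232).

Next I measure them by colour mask and ray casting.

```bash
cat > h.py <<'E'
from cell import *
import cv2, numpy as np
from scipy.spatial.transform import Rotation as R
def cast(p,cam,z):
    "pixels -> world points on plane z"
    p=np.atleast_2d(np.float64(p)); c=cam if isinstance(cam,dict) else camera_params(cam)
    d=np.c_[p,np.ones(len(p))]@np.linalg.inv(c["intrinsics"]).T@R.from_rotvec(c["orientation"]).as_matrix().T
    o=np.array(c["xyz"]); return (o+d*((z-o[2])/d[:,2])[:,None])[:,:2]
def proj(P,cam):
    c=cam if isinstance(cam,dict) else camera_params(cam)
    q=(np.atleast_2d(P)-c["xyz"])@R.from_rotvec(c["orientation"]).as_matrix()@c["intrinsics"].T
    return q[:,:2]/q[:,2:]
def rect(pts):
    "centre(mm), long side, short side, yaw of long side (deg, mod 180)"
    (cx,cy),(w,h),a=cv2.minAreaRect((np.asarray(pts)*1000).astype(np.float32))
    if w<h: w,h,a=h,w,a+90
    return np.round([cx,cy,w,h,a%180],1)
def pose():
    s=observe(); m=R.from_rotvec(s["ee_rot"]).as_matrix()
    return np.array(s["position"]),m,np.degrees(np.arctan2(m[1,0],m[0,0])),s
def go(x,y,z,yaw=None):
    "world target mm / tool-x yaw deg: print turn units, then tool-frame shift units after that turn"
    p,m,t,s=pose(); turn=0
    if yaw is not None:
        turn=(yaw-t+90)%180-90
        opts=[turn,turn-180 if turn>0 else turn+180]
    d=np.array([x,y,z])-p*1000; a=np.radians(t+turn)
    dx= d[0]*np.cos(a)+d[1]*np.sin(a); dy= d[0]*np.sin(a)-d[1]*np.cos(a)
    print("pose",np.round(p*1000,1),"yaw %.1f"%t,"w %.3f F"%s["width"],np.round(s["force"],1),"t %.1f q7 %.2f"%(s["clock"],s["joints"][6]))
    print("turn deg",None if yaw is None else np.round(opts,1),"units %.2f (cw sign: tool z down => world +deg = -units)"%(-turn/6),"shift units",np.round(np.array([dx,dy,-d[2]])/40,3))
def comps(mask,amin=40):
    cs,_=cv2.findContours(mask.astype(np.uint8)*255,cv2.RETR_EXTERNAL,cv2.CHAIN_APPROX_NONE)
    return [c[:,0,:] for c in cs if cv2.contourArea(c)>amin]
E
python3 - <<'E'
from h import *
im=cv2.imread("pics/top0.png");hsv=cv2.cvtColor(im,cv2.COLOR_BGR2HSV)
for n,p in dict(pad=(255,165),corner=(369,203),board=(135,200),strip=(200,228),batten=(293,202),bar=(278,227),disc=(302,216),bench=(250,120),stop=(141,177),steel=(206,213)).items(): print(n,hsv[p[1],p[0]])
H,S,V=cv2.split(hsv)
m=(V>165)&(S<140)&(H>8)&(H<30); m[:80]=0;m[290:]=0
for c in comps(m): print("wood",c.mean(0).round(1),"z12",rect(cast(c,"top",.012)))
m=(V<75);m[:80]=0;m[290:]=0;m[:,330:]=0
for c in comps(m): print("dark",c.mean(0).round(1),"z40",rect(cast(c,"top",.040)),"z26",rect(cast(c,"top",.026)))
for a,b,n,z in((20,32,"yellow",.016),(145,175,"pink",.03)):
    for c in comps((H>a)&(H<b)&(S>110 if n=="yellow" else S>60)&(V>150)): print(n,c.mean(0).round(1),rect(cast(c,"top",z)))
print("glue",cast([(175,161)],"top",.0), "cap",cast([(172,155)],"top",.13))
E
```

```text
pad [ 23  75 245]
corner [ 19  92 224]
board [ 19  90 229]
strip [ 19  90 229]
batten [ 19  95 242]
bar [ 18 101 238]
disc [ 18 100 187]
bench [  0 202 231]
stop [ 10 157 101]
steel [128  11  89]
wood [198.4 230.6] z12 [440.4 170.7  97.1  42.5 158.7]
wood [293.9 226.7] z12 [ 460.8 -140.9  196.9  128.1  156.1]
wood [368.2 203.6] z12 [ 543.9 -392.7  103.5   98.1  105.8]
wood [132.3 202. ] z12 [530.3 391.8 154.5  48.9 165.7]
wood [169.7 161.8] z12 [671.5 276.1  46.2  28.4  46.1]
wood [257.9 163.4] z12 [670.  -21.6  92.4  89.8  98.5]
wood [306.1  84.7] z12 [ 882.8 -130.6 1553.8  170.6   91.4]
wood [  1.6 112.6] z12 [825.9 843.5 240.   20.2   5.5]
yellow [315.3 147.9] [ 726.6 -215.2  129.9   33.3   59.9]
pink [347.2 271.3] [ 315.1 -314.1  201.3   44.7   93.9]
glue [[0.67527792 0.25858144]] cap [[0.66477454 0.24921047]]
```

```bash
python3 - <<'E'
from h import *
d=cast([(296.3,223.4)],"top",.102)[0]*1000;print(d)
c=camera_params("wrist");p,m,t,s=pose()
A=R.from_rotvec(c["orientation"]).as_matrix();print("cam in tool",m.T@(np.array(c["xyz"])-p)*1000,"axes in tool\n",(m.T@A).round(3))
go(d[0],d[1],250)
E
```

```text
[ 460.29123273 -142.27458671]
cam in tool [  72.88723496   -0.71146929 -132.00950309] axes in tool
 [[ 0.001 -0.963 -0.271]
 [ 1.     0.001 -0.   ]
 [ 0.001 -0.271  0.963]]
pose [ 240.2 -576.6  251. ] yaw 22.6 w 1.000 F [-0.1  0.1  0.5] t 0.1 q7 -0.08
turn deg None units 0.00 (cw sign: tool z down => world +deg = -units) shift units [ 9.255 -7.906  0.026]
```

```bash
python3 -m jog '[91.8,0.71,-0.61,0,0, 91.8,0.71,-0.61,0,0, 91.8,0.71,-0.61,0,0, 91.8,0.71,-0.61,0,0, 91.8,0.71,-0.61,0,0, 91.8,0.71,-0.61,0,0, 91.8,0.71,-0.61,0,0, 91.8,0.71,-0.61,0,0, 91.8,0.71,-0.61,0,0, 91.8,0.71,-0.61,0,0, 91.8,0.71,-0.61,0,0, 91.8,0.71,-0.61,0,0, 91.8,0.71,-0.61,0,0, 91.8,0,0,0,0]' 20; python3 - <<'E'
from h import *
go(460,-142,250)
im=get_image("wrist");cv2.imwrite("pics/w1.png",im[:,:,::-1])
E
```

```text
clock: 1.27
position: [0.4636, -0.1235, 0.2455]
ee_rot: [-3.078, -0.602, 0.01]
force: [0.7, 0.7, 0.0]
width: 0.999
pose [ 463.6 -123.5  245.5] yaw 22.1 w 0.999 F [0.7 0.7 0. ] t 1.3 q7 -1.10
turn deg None units 0.00 (cw sign: tool z down => world +deg = -units) shift units [-0.258  0.396 -0.113]
```

View pics/w1.png

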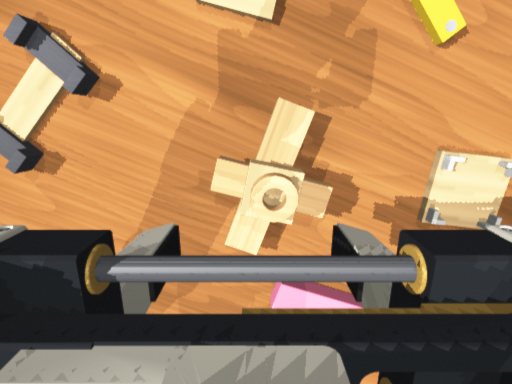

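```bash
python3 - <<'E'
from h import *
im=cv2.imread("pics/w1.png")
g=cv2.cvtColor(im,cv2.COLOR_BGR2GRAY)
cam=camera_params("wrist")
def sub(P): return cv2.cornerSubPix(g,np.float32(P).reshape(-1,1,2),(4,4),(-1,-1),(3,30,.01))[:,0]
for n,P,z in(("batten",[(280,98),(314,110),(226,243),(257,254)],.03),("bar",[(217,158),(212,190),(332,186),(325,218)],.054),("block",[(250,163),(304,170),(296,223)],.082)):
    q=sub(P);w=cast(q,cam,z);print(n,q.round(1).tolist(),rect(w));
    if n=="block": print(w*1000,"centre",(w[0]+w[2])*500)
print("disc",cast([(274,194.5)],cam,.102)*1000)
cv2.imwrite("pics/w1c.png",cv2.resize(im[80:270,180:360],None,fx=3,fy=3,interpolation=cv2.INTER_CUBIC))
E
```

```text
batten [[278.79998779296875, 96.5999984741211], [314.6000061035156, 111.0999984741211], [224.10000610351562, 244.0], [255.3000030517578, 255.0]] [ 456.4 -141.2  199.5   45.2    1.7]
bar [[217.39999389648438, 157.5], [209.8000030517578, 189.6999969482422], [332.5, 187.5], [325.0, 218.0]] [ 457.2 -148.3  142.1   39.5   97.8]
block [[248.39999389648438, 164.39999389648438], [304.3999938964844, 173.0], [296.0, 223.0]] [ 475.1 -156.8   84.    40.5   60.7]
[[ 478.03847055 -110.32354445]
 [ 491.83387227 -168.41151265]
 [ 436.94837757 -183.54898833]] centre [ 457.49342406 -146.93626639]
disc [[ 462.93951104 -144.6763038 ]]
```

View pics/w1c.png

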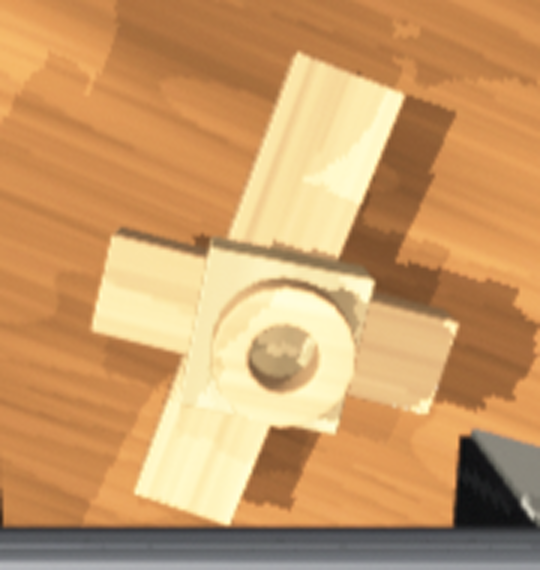

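```bash
python3 - <<'E'
from h import *
cam=camera_params("wrist")
print("disc",cast([(274.6,198.7)],cam,.102)*1000)
w=cast(np.array([(211,240),(373,283),(337,432),(190,405)])/3+(180,80),cam,.082);print(rect(w),w*1000,"centre",w.mean(0))
d=cast([(274.6,198.7)],cam,.102)[0]*1000
for yaw in (7.8,):go(d[0],d[1],250,yaw)
E
```

```text
disc [[ 459.10905144 -146.97168606]]
[ 458.7 -145.4   61.7   58.8   11.4] [[ 483.12651223 -110.47589038]
 [ 490.49868254 -168.9286551 ]
 [ 434.32188698 -180.27452297]
 [ 423.62105082 -125.99142634]] centre [ 0.45789203 -0.14641762]
pose [ 462.1 -126.6  245.2] yaw 22.0 w 1.002 F [ 0.1 -0.5 -0.7] t 1.3 q7 -1.09
turn deg [-14.2 165.8] units 2.37 (cw sign: tool z down => world +deg = -units) shift units [-0.144  0.495 -0.119]
```

```bash
python3 -m jog '[76,0,0,0,1, 76,0,0,0,1, 76,-0.16,0.49,0,0, 76,0,0,0.8,0, 76,0,0,0.8,0, 76,0,0,0.4,0, 76,0,0,0,0,76,0,0,0,0]' 15; python3 - <<'E'
from h import *
go(459,-147,110,11)
E
```

```text
clock: 1.98
position: [0.4554, -0.1538, 0.1623]
ee_rot: [3.131, 0.251, -0.017]
force: [0.7, -0.3, 0.5]
width: 0.831
pose [ 455.4 -153.8  162.3] yaw 9.2 w 0.831 F [ 0.7 -0.3  0.5] t 2.0 q7 -1.28
turn deg [   1.8 -178.2] units -0.31 (cw sign: tool z down => world +deg = -units) shift units [ 0.12  -0.149  1.308]
```

```bash
python3 -m jog '[76,0.12,-0.15,0,-0.3, 76,0,0,0.5,0, 76,0,0,0.5,0, 76,0,0,0.3,0, 76,0,0,0,0]' 15; python3 - <<'E'
from h import *
go(459,-147,110,11)
E
```

```text
clock: 2.4
position: [0.4636, -0.1478, 0.1148]
ee_rot: [3.123, 0.31, -0.002]
force: [-0.5, -1.0, 0.5]
width: 0.823
pose [ 463.6 -147.8  114.8] yaw 11.4 w 0.823 F [-0.5 -1.   0.5] t 2.4 q7 -1.29
turn deg [ -0.4 179.6] units 0.06 (cw sign: tool z down => world +deg = -units) shift units [-0.108 -0.042  0.121]
```

```bash
python3 -m jog '[76,-0.1,-0.04,0.1,0, 76,0,0,0,0, 30,0,0,0,0, 30,0,0,0,0, 30,0,0,0,0, 30,0,0,0,0, 30,0,0,0,0, 30,0,0,0,0]' 15; python3 - <<'E'
from h import *
go(670,-21.6,270,11)
E
```

```text
clock: 3.07
position: [0.4628, -0.147, 0.1165]
ee_rot: [3.119, 0.315, 0.011]
force: [0.9, 0.6, -0.3]
width: 0.532
pose [ 462.8 -147.   116.5] yaw 11.5 w 0.532 F [ 0.9  0.6 -0.3] t 3.1 q7 -1.29
turn deg [ -0.5 179.5] units 0.09 (cw sign: tool z down => world +deg = -units) shift units [ 5.683 -2.088 -3.838]
```

```bash
python3 -m jog '[30,0,0,-0.4,0, 30,0,0,-1,0, 30,0,0,-1,0, 30,0,0,-1,0, 30,0,0,-0.6,0, 30,0.8,-0.3,0,0, 30,0.8,-0.3,0,0, 30,0.8,-0.3,0,0, 30,0.8,-0.3,0,0, 30,0.8,-0.3,0,0,30,0.8,-0.3,0,0,30,0.8,-0.3,0,0, 30,0,0,0,0]'; python3 - <<'E'
from h import *
go(670,-21.6,200,8.5)
im=get_image("wrist");cv2.imwrite("pics/w2.png",im[:,:,::-1])
E
```

```text
clock: 4.15
position: [0.6696, -0.0168, 0.2847]
ee_rot: [3.121, 0.301, 0.008]
force: [-2.1, 0.4, -1.8]
width: 0.526
pose [669.6 -16.8 284.7] yaw 11.0 w 0.526 F [-2.1  0.4 -1.8] t 4.2 q7 -1.53
turn deg [ -2.5 177.5] units 0.42 (cw sign: tool z down => world +deg = -units) shift units [-0.007  0.119  2.117]
```

View pics/w2.png

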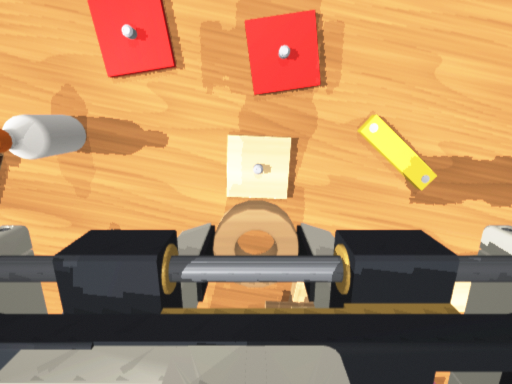

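```bash
python3 - <<'E'
from h import *
cam=camera_params("wrist");p,m,t,s=pose()
im=cv2.imread("pics/w2.png");hsv=cv2.cvtColor(im,cv2.COLOR_BGR2HSV);H,S,V=cv2.split(hsv)
mk=(V>150)&(S<125)&(H>12);mk[:120]=0;mk[208:]=0;mk[:,:200]=0;mk[:,310:]=0
for c in comps(mk): print(c.mean(0),rect(cast(c,cam,.012)))
def tool(px,z):
    w=np.r_[cast([px],cam,z)[0],z]; return (m.T@(w-p)*1000).round(1)
print("peg",cast([(258,169)],cam,.026)*1000, tool((258,169),.026))
for px,dz in(((257,229),14.5),((257,203),34.5),((257,212),14.5)): print(px,tool(px,p[2]-dz/1000))
E
```

```text
[255.         204.94318182] [613.1 -30.1  65.8   9.4 100.9]
[257.15447154 166.23577236] [667.9 -22.8  91.4  90.9  98.5]
peg [[668.37279489 -23.52267692]] [ -1.    2.7 258.7]
(257, 229) [11.4  0.1 14.5]
(257, 203) [20.2  0.2 34.6]
(257, 212) [21.3  0.1 14.6]
```

```bash
python3 - <<'E'
import cv2
im=cv2.imread("pics/w2.png");cv2.imwrite("pics/w2c.png",cv2.resize(im[190:262,195:320],None,fx=6,fy=6,interpolation=cv2.INTER_CUBIC))
E
```

```text
(no output)
```

View pics/w2c.png

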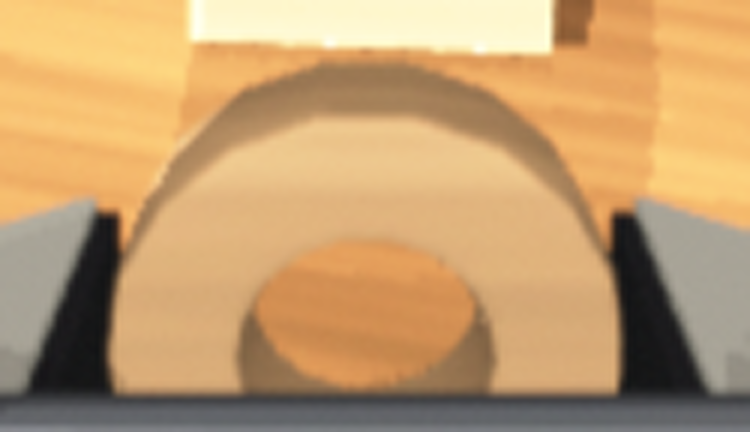

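```bash
python3 -m jog '[30,0.02,0.15,0,0, 30,0,0,0.9,0, 30,0,0,0.9,0, 30,0,0,0.9,0, 30,0,0,0.9,0, 30,0,0,0.7,0, 30,0,0,0.5,0, 30,0,0,0,0, 30,0,0,0,0]'; python3 - <<'E'
from h import *
go(670.5,-22,46,8.5)
im=get_image("wrist");cv2.imwrite("pics/w3.png",im[:,:,::-1])
E
```

```text
clock: 4.95
position: [0.6677, -0.0399, 0.0893]
ee_rot: [3.115, 0.283, 0.009]
force: [0.7, -0.4, -0.6]
width: 0.527
pose [667.7 -39.9  89.3] yaw 10.4 w 0.527 F [ 0.7 -0.4 -0.6] t 5.0 q7 -1.56
turn deg [ -1.9 178.1] units 0.31 (cw sign: tool z down => world +deg = -units) shift units [ 0.136 -0.431  1.082]
```

View pics/w3.png

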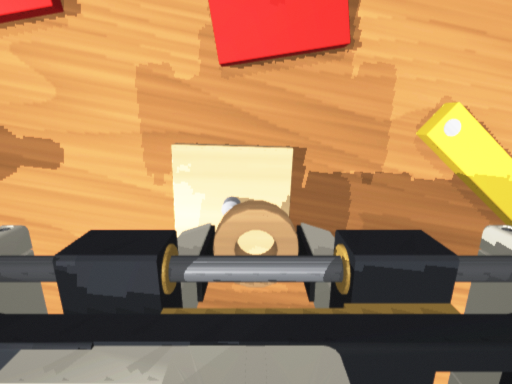

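```bash
python3 -m jog '[30,0.14,-0.43,0,0, 30,0,0,0,0, 30,0,0,0,0]'; python3 - <<'E'
from h import *
go(670.5,-22,46,8.5)
E
```

```text
clock: 5.25
position: [0.672, -0.0247, 0.0948]
ee_rot: [3.113, 0.277, 0.019]
force: [0.9, -0.2, -0.4]
width: 0.53
pose [672.  -24.7  94.8] yaw 10.2 w 0.530 F [ 0.9 -0.2 -0.4] t 5.2 q7 -1.59
turn deg [ -1.7 178.3] units 0.28 (cw sign: tool z down => world +deg = -units) shift units [-0.026 -0.072  1.22 ]
```

```bash
python3 -m jog '[30,-0.02,-0.12,0.35,0, 30,-0.02,-0.05,0.35,0, 30,0,0,0,0]'; python3 - <<'E'
from h import *
go(670.5,-22,46,8.5)
im=get_image("wrist");cv2.imwrite("pics/w4.png",im[180:300,160:350,::-1].repeat(4,0).repeat(4,1))
E
```

```text
clock: 5.5
position: [0.6733, -0.0191, 0.0729]
ee_rot: [3.112, 0.276, 0.035]
force: [0.3, -1.0, -0.1]
width: 0.529
pose [673.3 -19.1  72.9] yaw 10.2 w 0.529 F [ 0.3 -1.  -0.1] t 5.5 q7 -1.61
turn deg [ -1.7 178.3] units 0.28 (cw sign: tool z down => world +deg = -units) shift units [-0.08   0.061  0.672]
```

View pics/w4.png

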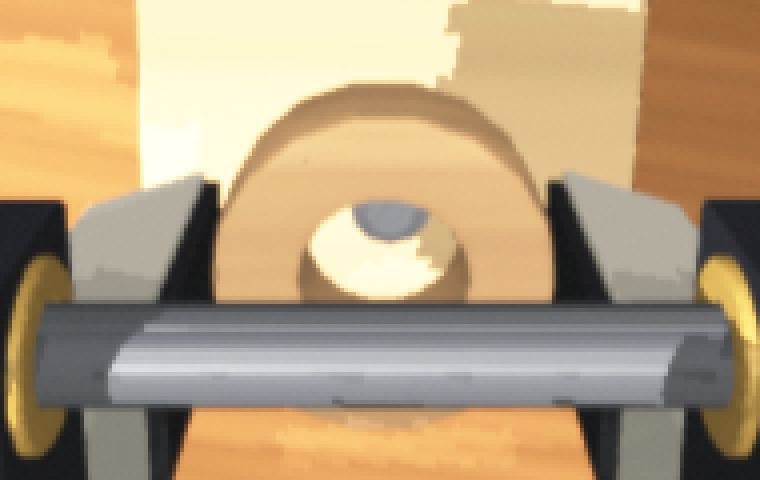

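```bash
python3 -m jog '[30,-0.05,0.03,0.25,0, 30,-0.02,0,0.25,0, 30,0,0,0.1,0,30,0,0,0,0]'; python3 - <<'E'
from h import *
go(670.5,-22,46,8.5)
E
```

```text
clock: 5.88
position: [0.6744, -0.023, 0.0525]
ee_rot: [3.111, 0.274, 0.047]
force: [-0.4, 0.1, -0.7]
width: 0.529
pose [674.4 -23.   52.5] yaw 10.1 w 0.529 F [-0.4  0.1 -0.7] t 5.9 q7 -1.61
turn deg [ -1.6 178.4] units 0.26 (cw sign: tool z down => world +deg = -units) shift units [-0.092 -0.039  0.163]
```

```bash
python3 -m jog '[30,-0.05,-0.02,0.15,0, 30,0,0,0.12,0,30,0,0,0,0]'; python3 - <<'E'
from h import *
go(670.5,-22,46,8.5)
print(pose()[1][:,2])
im=get_image("wrist");cv2.imwrite("pics/w5.png",im[180:300,160:350,::-1].repeat(4,0).repeat(4,1))
E
```

```text
clock: 6.13
position: [0.674, -0.0228, 0.043]
ee_rot: [3.111, 0.273, 0.052]
force: [0.9, -1.1, 0.5]
width: 0.531
pose [674.  -22.8  43. ] yaw 10.0 w 0.531 F [ 0.9 -1.1  0.5] t 6.1 q7 -1.62
turn deg [ -1.5 178.5] units 0.26 (cw sign: tool z down => world +deg = -units) shift units [-0.083 -0.033 -0.074]
[ 0.03487302 -0.01538527 -0.99927332]
```

View pics/w5.png

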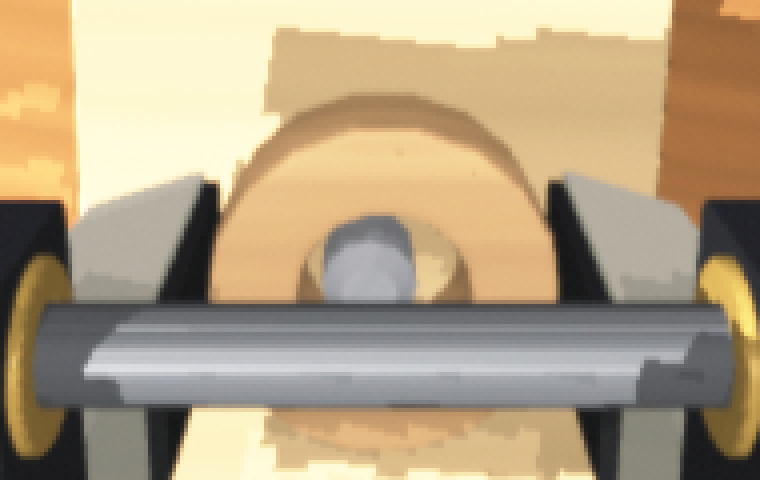

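The peg sits inside the hole, at about (368,275) in the crop. I'll release and lift.

```bash
python3 -m jog '[75,0,0,0,0, 75,0,0,0,0, 75,0,0,0,0, 75,0,0,0,0, 75,0,0,-0.4,0, 75,0,0,-0.6,0, 75,0,0,-0.9,0, 75,0,0,-0.9,0, 75,0,0,-0.9,0, 75,0,0,-0.9,0, 75,0,0,0,0]'; python3 - <<'E'
from h import *
go(458,-147,250,11);print(pose()[1][:,2])
im=get_image("wrist");cv2.imwrite("pics/w6.png",im[:,:,::-1])
E
```

```text
clock: 7.1
position: [0.6647, -0.0198, 0.23]
ee_rot: [3.112, 0.274, 0.037]
force: [1.8, -0.3, 1.1]
width: 0.818
pose [664.7 -19.8 230. ] yaw 10.1 w 0.818 F [ 1.8 -0.3  1.1] t 7.1 q7 -1.56
turn deg [   0.9 -179.1] units -0.15 (cw sign: tool z down => world +deg = -units) shift units [-5.68   2.136 -0.499]
[ 0.02498984 -0.01518912 -0.99957231]
```

View pics/w6.png

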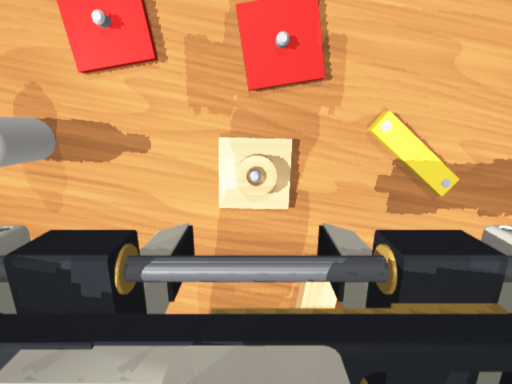

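```bash
python3 -m jog '[85,-0.81,0.31,0,0, 85,-0.81,0.31,0,0, 85,-0.81,0.31,0,0, 85,-0.81,0.31,0,0, 85,-0.81,0.31,0,0, 85,-0.81,0.31,0,0, 85,-0.81,0.31,0,-0.15, 85,0,0,0,0, 85,0,0,0,0]'; python3 - <<'E'
from h import *
go(458,-147,82,11);print(pose()[1][:,2])
im=get_image("wrist");cv2.imwrite("pics/w7.png",im[:,:,::-1])
E
```

```text
clock: 7.9
position: [0.442, -0.148, 0.2149]
ee_rot: [3.114, 0.301, 0.018]
force: [1.5, 0.9, 0.6]
width: 0.924
pose [ 442.  -148.   214.9] yaw 11.1 w 0.924 F [1.5 0.9 0.6] t 7.9 q7 -1.25
turn deg [-1.000e-01  1.799e+02] units 0.01 (cw sign: tool z down => world +deg = -units) shift units [0.398 0.051 3.323]
[ 0.01275282 -0.01220789 -0.99984415]
```

View pics/w7.png

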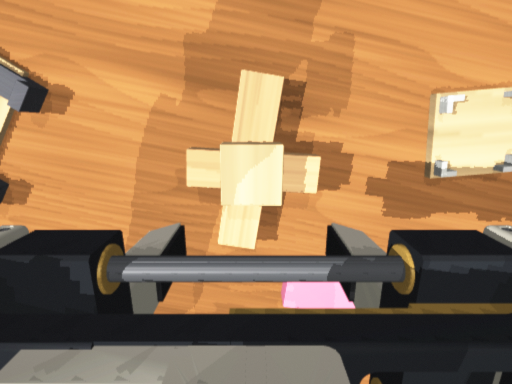

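Block top face corners sit at (220,144) to (282,206) and are well aligned with the tool. I'll compute its position and the bar's from here.

```bash
python3 - <<'E'
from h import *
cam=camera_params("wrist");p,m,t,s=pose()
b=cast([(220,144),(283,143),(282,206),(221.5,206)],cam,.082);print("block",rect(b),b.mean(0)*1000)
w=cast([(187,150),(187,187),(318.5,193),(321,157)],cam,.054);print("bar",rect(w))
w=cast([(242,70),(284,76),(219,245.5),(255.5,248.5)],cam,.030);print("batten",rect(w))
c=b.mean(0)*1000;go(c[0],c[1],82,11)
E
```

```text
block [ 458.7 -142.6   60.9   59.1   10.9] [ 458.36255424 -142.47336015]
bar [ 457.1 -145.3  140.1   39.    98.2]
batten [ 456.9 -139.8  200.5   44.4    2.5]
pose [ 441.6 -148.2  214.7] yaw 11.1 w 0.923 F [-0.3 -0.8 -0.2] t 8.0 q7 -1.25
turn deg [-1.000e-01  1.799e+02] units 0.01 (cw sign: tool z down => world +deg = -units) shift units [ 0.438 -0.062  3.317]
```

```bash
python3 -m jog '[88,0.44,-0.04,0,0, 88,0,0,0.8,0, 88,0,0,0.8,0, 88,0,0,0.5,0, 88,0,0,0,0, 88,0,0,0,0]' 20; python3 - <<'E'
from h import *
go(458.5,-144,82,11)
E
```

```text
clock: 8.45
position: [0.4666, -0.1404, 0.1273]
ee_rot: [3.114, 0.309, 0.023]
force: [0.9, 0.1, 0.6]
width: 0.959
pose [ 466.6 -140.4  127.3] yaw 11.3 w 0.959 F [0.9 0.1 0.6] t 8.4 q7 -1.32
turn deg [ -0.3 179.7] units 0.06 (cw sign: tool z down => world +deg = -units) shift units [-0.216  0.049  1.132]
```

```bash
python3 -m jog '[88,-0.26,0.05,0,0, 88,0,0,0.5,0, 88,0,0,0.5,0, 88,0,0,0.2,0, 88,0,0,0,0]' 20; python3 - <<'E'
from h import *
go(458.5,-144,82,11)
E
```

```text
clock: 8.87
position: [0.4603, -0.1454, 0.083]
ee_rot: [3.111, 0.312, 0.034]
force: [-1.4, 0.6, 0.2]
width: 0.96
pose [ 460.3 -145.4   83. ] yaw 11.5 w 0.960 F [-1.4  0.6  0.2] t 8.9 q7 -1.34
turn deg [ -0.5 179.5] units 0.08 (cw sign: tool z down => world +deg = -units) shift units [-0.038 -0.042  0.026]
```

Good. Close and lift a little.

```bash
python3 -m jog '[50,0,0,0,0, 50,0,0,0,0, 50,0,0,0,0, 50,0,0,0,0, 50,0,0,0,0, 50,0,0,-0.3,0, 50,0,0,-0.6,0, 50,0,0,-0.9,0, 50,0,0,-0.9,0, 50,0,0,-0.6,0,50,0,0,0,0]' 20; python3 - <<'E'
from h import *
go(544,-393,200,15.8);print(pose()[1][:,2])
E
```

```text
clock: 9.78
position: [0.4568, -0.1435, 0.2254]
ee_rot: [3.111, 0.313, 0.037]
force: [0.4, -0.3, -0.3]
width: 0.656
pose [ 456.8 -143.5  225.4] yaw 11.5 w 0.656 F [ 0.4 -0.3 -0.3] t 9.8 q7 -1.26
turn deg [   4.3 -175.7] units -0.72 (cw sign: tool z down => world +deg = -units) shift units [0.398 6.596 0.636]
[ 0.02529347 -0.01243965 -0.99960267]
```

```bash
python3 -m jog '[50,0,0,0,-0.72, 50,0.06,0.92,0,0, 50,0.06,0.92,0,0, 50,0.06,0.92,0,0, 50,0.06,0.92,0,0, 50,0.06,0.92,0,0, 50,0.06,0.92,0,0, 50,0.06,0.9,0,0, 50,0,0,0,0, 50,0,0,0,0]'; python3 - <<'E'
from h import *
go(544,-393,120,15.8);print(pose()[1][:,2])
im=get_image("wrist");cv2.imwrite("pics/w8.png",im[:,:,::-1])
E
```

```text
clock: 10.62
position: [0.5472, -0.3944, 0.2307]
ee_rot: [3.091, 0.447, 0.04]
force: [0.3, 1.7, -1.2]
width: 0.653
pose [ 547.2 -394.4  230.7] yaw 16.5 w 0.653 F [ 0.3  1.7 -1.2] t 10.6 q7 -0.80
turn deg [ -0.7 179.3] units 0.11 (cw sign: tool z down => world +deg = -units) shift units [-0.068 -0.055  2.768]
[ 0.02818788 -0.01451139 -0.99949731]
```

View pics/w8.png

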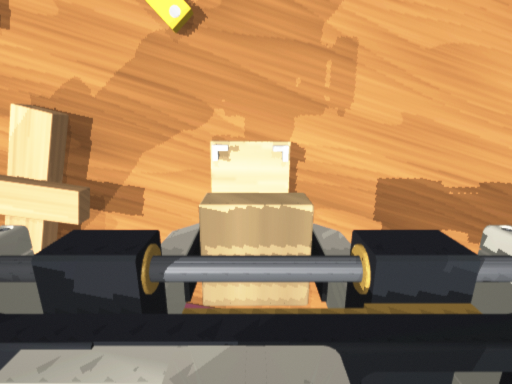

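```bash
python3 - <<'E'
from h import *
cam=camera_params("wrist");p,m,t,s=pose()
w=cast([(211,143),(290.5,142),(211,191),(290,191)],cam,.012)*1000
e=w[1]-w[0];print("edge",w[0],w[1],np.hypot(*e),"yaw",np.degrees(np.arctan2(e[1],e[0]))+90, "sides",[np.degrees(np.arctan2(*(w[i]-w[i+2])[::-1])) for i in(0,1)])
u=e/np.hypot(*e);n=np.array([-u[1],u[0]])   # +x side normal
c=w[:2].mean(0)-49*n;print("pad centre",c)
def tool(px,dz):
    a=np.linalg.inv(cam["intrinsics"])@[*px,1]; A=R.from_rotvec(cam["orientation"]).as_matrix()
    d=m.T@A@a;o=m.T@(np.array(cam["xyz"])-p)*1000; return (o+d*(dz-o[2])/d[2]).round(1)
print("block far top edge",tool((256,205),1),"bottom",tool((256,193),29))
go(c[0],c[1],120,15.8)
E
```

```text
edge [ 574.12977976 -334.64592478] [ 602.62957421 -427.36599986] 97.00129178445029 yaw 17.08609764494051 sides [np.float64(14.238722892816476), np.float64(17.640578802303484)]
pad centre [ 541.54232466 -395.40257398]
block far top edge [29.8 -0.5  1. ] bottom [28.1 -0.4 29. ]
pose [ 546.5 -395.   230.5] yaw 16.4 w 0.655 F [ 0.4 -2.2 -0.5] t 10.7 q7 -0.80
turn deg [ -0.6 179.4] units 0.10 (cw sign: tool z down => world +deg = -units) shift units [-0.123 -0.023  2.763]
```

```bash
python3 -m jog '[50,-0.08,0,0,0, 50,0,0,0.8,0, 50,0,0,0.8,0, 50,0,0,0.8,0, 50,0,0,0.6,0, 50,0,0,0,0, 50,0,0,0,0]'; python3 - <<'E'
from h import *
go(543.5,-394,41,16)
E
```

```text
clock: 11.25
position: [0.5468, -0.391, 0.1097]
ee_rot: [3.088, 0.457, 0.045]
force: [0.3, -0.3, 0.8]
width: 0.65
pose [ 546.8 -391.   109.7] yaw 16.8 w 0.650 F [ 0.3 -0.3  0.8] t 11.2 q7 -0.82
turn deg [ -0.8 179.2] units 0.14 (cw sign: tool z down => world +deg = -units) shift units [-0.099  0.05   1.718]
```

```bash
python3 -m jog '[50,-0.14,0.05,0,0.15, 50,0,0,0.5,0, 50,0,0,0.5,0, 50,0,0,0,0,50,0,0,0,0]'; python3 - <<'E'
from h import *
go(543.5,-394,41,16)
E
```

```text
clock: 11.67
position: [0.546, -0.3965, 0.0791]
ee_rot: [3.085, 0.429, 0.059]
force: [0.5, -0.0, -0.5]
width: 0.655
pose [ 546.  -396.5   79.1] yaw 15.9 w 0.655 F [ 0.5 -0.  -0.5] t 11.7 q7 -0.83
turn deg [ 1.000e-01 -1.799e+02] units -0.02 (cw sign: tool z down => world +deg = -units) shift units [-0.042 -0.078  0.952]
```

```bash
python3 -m jog '[50,-0.1,-0.08,0.3,0, 50,-0.03,0,0.4,0, 50,0,0,0,0]'; python3 - <<'E'
from h import *
go(543.5,-394,41,16);print(pose()[1][:,2])
im=get_image("wrist");cv2.imwrite("pics/w9.png",im[100:300,130:390,::-1].repeat(3,0).repeat(3,1))
E
```

```text
clock: 11.92
position: [0.5439, -0.3977, 0.0579]
ee_rot: [3.079, 0.426, 0.07]
force: [-1.4, -0.3, -0.7]
width: 0.651
pose [ 543.9 -397.7   57.9] yaw 15.8 w 0.651 F [-1.4 -0.3 -0.7] t 11.9 q7 -0.84
turn deg [   0.2 -179.8] units -0.04 (cw sign: tool z down => world +deg = -units) shift units [ 0.017 -0.092  0.421]
[ 0.04907283 -0.02638201 -0.99844672]
```

View pics/w9.png

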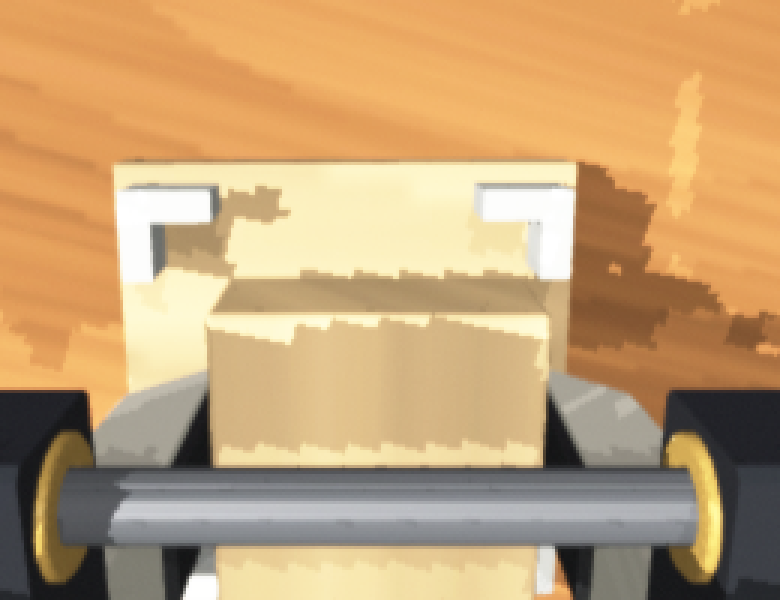

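```bash
python3 - <<'E'
from h import *
cam=camera_params("wrist");p,m,t,s=pose()
f=lambda P:np.array(P)/3+(130,100)
w=cast(f([(115,163),(577,163),(128,380),(567,370)]),cam,.012)*1000
e=w[1]-w[0];u=e/np.hypot(*e);n=np.array([-u[1],u[0]])
print(w.round(1),np.hypot(*e),"yaw",np.degrees(np.arctan2(e[1],e[0]))+90,"centre",w[:2].mean(0)-49*n)
k=cast(f([(150,215),(540,215)]),cam,.026)*1000;print("bracket tops inner",k,np.hypot(*(k[1]-k[0])),k.mean(0))
b=cast(f([(207,313),(548,313)]),cam,p[2]-.001)*1000
e=b[1]-b[0];u=e/np.hypot(*e);n=np.array([-u[1],u[0]])
print("block top edge",b,np.hypot(*e),"yaw",np.degrees(np.arctan2(e[1],e[0]))+90,"centre",b.mean(0)-30*n)
E
```

```text
[[ 578.5 -332.8]
 [ 604.8 -427.2]
 [ 532.  -345.4]
 [ 559.8 -440.2]] 98.058548633805 yaw 15.552797478733439 centre [ 544.40666665 -393.14290081]
bracket tops inner [[ 572.54774245 -344.59231723]
 [ 593.14528187 -419.30081573]] 77.4959249155342 [ 582.84651216 -381.94656648]
block top edge [[ 565.99397064 -362.65267557]
 [ 580.70454353 -417.01813925]] 56.320552162825976 yaw 15.140903320222705 centre [ 544.39066474 -397.67121814]
```

```bash
python3 - <<'E'
from h import *
cam=camera_params("wrist");p,m,t,s=pose()
f=lambda P:np.array(P)/3+(130,100)
for dz in(.001,.005,.009,.012):
    b=cast(f([(207,313),(548,313)]),cam,p[2]-dz)*1000
    e=b[1]-b[0];u=e/np.hypot(*e);n=np.array([-u[1],u[0]]);c=b.mean(0)-30*n
    d=np.array([544.4,-393.1])-c; a=np.radians(t)
    print(dz,np.hypot(*e).round(1),c.round(1),"need tool shift mm",(d[0]*np.cos(a)+d[1]*np.sin(a)).round(1),(d[0]*np.sin(a)-d[1]*np.cos(a)).round(1))
go(544,-394,52,15.6)
E
```

```text
0.001 56.3 [ 544.4 -397.7] need tool shift mm 1.3 -4.4
0.005 58.0 [ 543.4 -398.1] need tool shift mm 2.4 -4.6
0.009 59.6 [ 542.4 -398.6] need tool shift mm 3.5 -4.7
0.012 60.9 [ 541.6 -398.9] need tool shift mm 4.3 -4.9
pose [ 544.8 -398.2   59.6] yaw 15.8 w 0.653 F [ 0.7 -1.5  0.5] t 12.0 q7 -0.84
turn deg [ -0.2 179.8] units 0.03 (cw sign: tool z down => world +deg = -units) shift units [ 0.01  -0.106  0.19 ]
```

```bash
python3 -m jog '[50,0.09,-0.15,0,0, 50,0,0,0.15,0, 50,0,0,0.15,0, 50,0,0,0,0]'; python3 - <<'E'
from h import *
go(546.5,-394,50,15.6)
E
```

```text
clock: 12.3
position: [0.5505, -0.3924, 0.0531]
ee_rot: [3.072, 0.425, 0.082]
force: [-0.8, -0.1, -0.4]
width: 0.659
pose [ 550.5 -392.4   53.1] yaw 15.8 w 0.659 F [-0.8 -0.1 -0.4] t 12.3 q7 -0.85
turn deg [ -0.2 179.8] units 0.03 (cw sign: tool z down => world +deg = -units) shift units [-0.108  0.011  0.076]
```

```bash
python3 -m jog '[50,-0.1,0,0.1,0, 50,0,0,0.1,0, 50,0,0,0,0]'; python3 - <<'E'
from h import *
go(546.5,-394,50,15.6);print(pose()[1][:,2])
E
```

```text
clock: 12.55
position: [0.5479, -0.3941, 0.0456]
ee_rot: [3.071, 0.425, 0.085]
force: [0.7, 0.5, 0.9]
width: 0.654
pose [ 547.9 -394.1   45.6] yaw 15.8 w 0.654 F [0.7 0.5 0.9] t 12.6 q7 -0.85
turn deg [ -0.2 179.8] units 0.04 (cw sign: tool z down => world +deg = -units) shift units [-0.034 -0.011 -0.109]
[ 0.05976624 -0.03229249 -0.99768993]
```

```bash
python3 -m jog '[50,-0.04,0,0.12,0, 50,0,0,0.08,0, 50,0,0,0,0]'; python3 - <<'E'
from h import *
go(546.5,-394,50,15.6);print(observe()["force"],observe()["ft_torque"])
E
```

```text
clock: 12.8
position: [0.5485, -0.3944, 0.0417]
ee_rot: [3.07, 0.424, 0.091]
force: [-0.2, 0.3, -1.1]
width: 0.659
pose [ 548.5 -394.4   41.7] yaw 15.8 w 0.659 F [-0.2  0.3 -1.1] t 12.8 q7 -0.85
turn deg [ -0.2 179.8] units 0.04 (cw sign: tool z down => world +deg = -units) shift units [-0.045 -0.024 -0.207]
[-0.22189331  0.32297919 -1.08954314] [0.08642096 0.09418887 0.00960273]
```

```bash
python3 -m jog '[50,-0.1,0,0.05,0, 50,0,0,0,0, 80,0,0,0,0, 80,0,0,0,0, 80,0,0,0,0, 80,0,0,-0.3,0, 80,0,0,-0.6,0, 80,0,0,-0.9,0, 80,0,0,-0.9,0, 80,0,0,-0.9,0, 80,0,0,-0.5,0, 80,0,0,0,0]'; python3 - <<'E'
from h import *
go(457,-145.3,230,8.2);p,m,t,s=pose();print(m[:,2])
im=get_image("wrist");cv2.imwrite("pics/w10.png",im[:,:,::-1])
cam=camera_params("wrist");hsv=cv2.cvtColor(im,cv2.COLOR_RGB2HSV);H,S,V=cv2.split(hsv)
mk=(V>150)&(S<135)&(H>10)&(H<35)|((S<40)&(V>180));mk[225:]=0;mk[:,:170]=0;mk[:,350:]=0
for c in comps(mk): print(c.mean(0),rect(cast(c,cam,.012)))
E
```

```text
clock: 13.8
position: [0.5316, -0.3898, 0.2108]
ee_rot: [3.073, 0.424, 0.087]
force: [0.3, -0.4, 0.8]
width: 0.873
pose [ 531.6 -389.8  210.8] yaw 15.8 w 0.873 F [ 0.3 -0.4  0.8] t 13.8 q7 -0.81
turn deg [ -7.6 172.4] units 1.26 (cw sign: tool z down => world +deg = -units) shift units [-0.974 -6.315 -0.479]
[ 0.06053977 -0.0298793  -0.99771848]
[252.97553517 174.94801223] [ 542.8 -391.5  100.1   99.1   15.9]
```

View pics/w10.png

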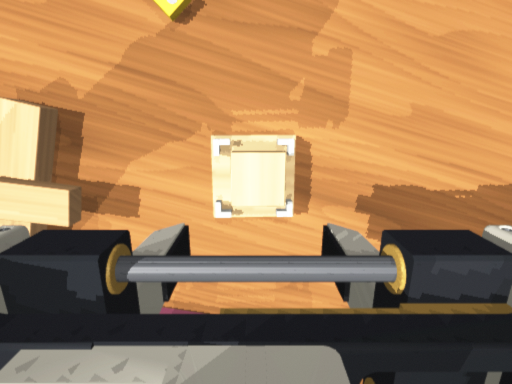

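Block seated squarely inside all four brackets (block at about (258,178), pad at about (253,176)). Next is the bar, so I turn the tool to run along it.

```bash
python3 -m jog '[80,0,0,0,-1,80,0,0,0,-1,80,0,0,0,-1,80,0,0,0,-1,80,0,0,0,-1,80,0,0,0,-1,80,0,0,0,-1,80,0,0,0,-1,80,0,0,0,-1,80,0,0,0,-1,80,0,0,0,-1,80,0,0,0,-1,80,0,0,0,-1,80,0,0,0,-0.7,80,0,0,0,0]'; python3 - <<'E'
from h import *
go(457,-145.3,250,98.2);p,m,t,s=pose();print(m[:,2])
E
```

```text
clock: 15.1
position: [0.5208, -0.3855, 0.192]
ee_rot: [1.954, 2.414, 0.017]
force: [1.4, 1.0, 0.4]
width: 0.869
pose [ 520.8 -385.5  192. ] yaw 102.0 w 0.869 F [1.4 1.  0.4] t 15.1 q7 0.52
turn deg [ -3.8 176.2] units 0.64 (cw sign: tool z down => world +deg = -units) shift units [ 6.171 -0.721 -1.449]
[ 0.03484718 -0.01452757 -0.99928706]
```

```bash
python3 -m jog '[80,0,0,-0.9,0.6, 80,0,0,-0.5,0, 80,0.88,-0.1,0,0, 80,0.88,-0.1,0,0, 80,0.88,-0.1,0,0, 80,0.88,-0.1,0,0, 80,0.88,-0.1,0,0, 80,0.88,-0.1,0,0, 80,0.88,-0.1,0,0, 80,0,0,0,0, 80,0,0,0,0]'; python3 - <<'E'
from h import *
go(457,-145.3,250,98.2);p,m,t,s=pose();print(m[:,2])
im=get_image("wrist");cv2.imwrite("pics/w11.png",im[:,:,::-1])
cam=camera_params("wrist");hsv=cv2.cvtColor(im,cv2.COLOR_RGB2HSV);H,S,V=cv2.split(hsv)
mk=(V>150)&(S<135)&(H>10)&(H<35);mk[228:]=0
for c in comps(mk): print(c.mean(0).round(),cv2.boundingRect(c),rect(cast(c,cam,.054)),rect(cast(c,cam,.03)))
E
```

```text
clock: 16.02
position: [0.4501, -0.1348, 0.2357]
ee_rot: [2.086, 2.322, 0.014]
force: [-0.8, -1.3, 0.0]
width: 0.873
pose [ 450.1 -134.8  235.7] yaw 96.1 w 0.873 F [-0.8 -1.3  0. ] t 16.0 q7 0.10
turn deg [   2.1 -177.9] units -0.35 (cw sign: tool z down => world +deg = -units) shift units [-0.285  0.134 -0.358]
[ 0.02156078 -0.00693942 -0.99974346]
[498. 226.] (485, 224, 27, 4) [ 750.6 -158.7   31.9    3.9    5.8] [ 774.5 -166.3   34.4    4.2    5.8]
[ 13. 226.] (0, 224, 27, 4) [ 178.6 -216.6   29.7    3.8    5.8] [ 158.7 -228.6   32.     4.     5.8]
[337. 225.] (327, 222, 21, 6) [ 555.8 -177.2   24.5    6.4    5.8] [ 564.7 -186.1   26.4    6.9    5.8]
[174. 225.] (163, 222, 22, 6) [ 363.5 -196.7   25.     6.3    5.8] [ 357.7 -207.1   26.9    6.8    5.8]
[476. 219.] (472, 215, 10, 10) [ 721.3 -153.6   11.8   10.7  108.3] [ 742.9 -160.7   12.7   11.5  108.3]
[257. 176.] (176, 124, 166, 104) [ 456.6 -131.5  182.3  119.   155.6] [ 457.9 -137.   196.3  128.1  155.6]
[443.  96.] (402, 56, 86, 83) [639.7 -25.   83.7  80.3   8.8] [655.  -22.3  90.1  86.4   8.8]
```

```bash
python3 - <<'E'
from h import *
im=cv2.imread("pics/w11.png");cam=camera_params("wrist");hsv=cv2.cvtColor(im,cv2.COLOR_BGR2HSV);H,S,V=cv2.split(hsv)
mk=(V>150)&(S<135)&(H>10)&(H<35);mk[225:]=0
c=max([c for c in comps(mk) if abs(c.mean(0)[0]-257)<20],key=len)
w=cast(c,cam,.054)*1000
d=np.array([np.cos(np.radians(98.2)),np.sin(np.radians(98.2))]);n=np.array([d[1],-d[0]])
l=(w-[457,-146])@d;q=(w-[457,-146])@n
k=l>30;print("end l",l.max(), "side q",[(a,q[(l>a)&(l<a+6)].min().round(1),q[(l>a)&(l<a+6)].max().round(1)) for a in(32,40,48,56,62)])
p54=proj([[*(np.array([457,-146])+d*70*s+n*20*r),.054] for s in(1,-1) for r in(1,-1)],cam);print(p54.round())
w3=cast(c,cam,.03)*1000;print("batten ends x",w3[:,0].min(),w3[:,0].max())
E
```

```text
end l 74.26599924246982 side q [(32, np.float64(-88.9), np.float64(69.7)), (40, np.float64(-88.2), np.float64(20.8)), (48, np.float64(-17.4), np.float64(21.0)), (56, np.float64(-18.2), np.float64(21.1)), (62, np.float64(-17.8), np.float64(21.2))]
[[3249.  960.]
 [3009.  977.]
 [1847. 1062.]
 [1716. 1071.]]
batten ends x 358.07134682841865 557.7382540669624
```

```bash
python3 -m jog '[74,-0.25,0.17,0,-0.35, 74,0,0,0.8,0, 74,0,0,0.8,0, 74,0,0,0.8,0, 74,0,0,0.5,0, 74,0,0,0,0, 74,0,0,0,0]' 20; python3 - <<'E'
from h import *
go(458,-144,60,98.2);print(pose()[1][:,2])
E
```

```text
clock: 16.65
position: [0.4631, -0.1515, 0.115]
ee_rot: [2.061, 2.342, 0.016]
force: [0.9, 0.1, -0.2]
width: 0.806
pose [ 463.1 -151.5  115. ] yaw 97.3 w 0.806 F [ 0.9  0.1 -0.2] t 16.6 q7 0.00
turn deg [   0.9 -179.1] units -0.15 (cw sign: tool z down => world +deg = -units) shift units [ 0.204 -0.101  1.374]
[ 0.02315992 -0.00694659 -0.99970764]
```

```bash
python3 -m jog '[74,0.2,-0.15,0,-0.15, 74,0,0,0.6,0, 74,0.02,0,0.5,0, 74,0.02,-0.02,0.25,0, 74,0,0,0,0]' 20; python3 - <<'E'
from h import *
go(458,-144,60,98.2);print(pose()[1][:,2])
E
```

```text
clock: 17.07
position: [0.459, -0.1445, 0.065]
ee_rot: [2.04, 2.349, 0.021]
force: [0.3, 0.4, -0.0]
width: 0.802
pose [ 459.  -144.5   65. ] yaw 98.0 w 0.802 F [ 0.3  0.4 -0. ] t 17.1 q7 -0.08
turn deg [   0.2 -179.8] units -0.03 (cw sign: tool z down => world +deg = -units) shift units [ 0.015 -0.023  0.125]
[ 0.03154217 -0.00981928 -0.99945419]
```

```bash
python3 -m jog '[30,0,0,0.18,0, 30,0,0,0.03,0, 30,0,0,0.03,0, 30,0,0,0.02,0, 30,0,0,0,0, 30,0,0,0,0]' 20; python3 - <<'E'
from h import *
go(530.3,391.8,230,165.7);print(pose()[1][:,2],observe()["width"]*91.8)
E
```

```text
clock: 17.57
position: [0.4616, -0.145, 0.0582]
ee_rot: [2.036, 2.345, 0.024]
force: [0.1, -0.5, -0.4]
width: 0.435
pose [ 461.6 -145.    58.2] yaw 98.0 w 0.435 F [ 0.1 -0.5 -0.4] t 17.6 q7 -0.09
turn deg [  67.7 -112.3] units -11.28 (cw sign: tool z down => world +deg = -units) shift units [ 1.65  13.43  -4.294]
[ 0.0371018  -0.01217495 -0.99923732] 39.94792917739975
```

```bash
python3 -m jog '[30,0,0,-0.4,0, 30,0,0,-0.9,0, 30,0,0,-0.9,0, 30,0,0,-0.9,0, 30,0,0,-0.9,0, 30,0,0,-0.4,0, 30,0,0,0,-1,30,0,0,0,-1,30,0,0,0,-1,30,0,0,0,-1,30,0,0,0,-1,30,0,0,0,-1,30,0,0,0,-1,30,0,0,0,-1,30,0,0,0,-1,30,0,0,0,-1,30,0,0,0,-1, 30,0,0,0,0]'; python3 - <<'E'
from h import *
go(530.3,391.8,230,165.7);print(pose()[1][:,2],observe()["width"]*91.8)
E
```

```text
clock: 19.07
position: [0.4528, -0.1413, 0.2476]
ee_rot: [0.34, 3.082, -0.017]
force: [0.6, 0.2, -0.8]
width: 0.44
pose [ 452.8 -141.3  247.6] yaw 167.4 w 0.440 F [ 0.6  0.2 -0.8] t 19.1 q7 1.27
turn deg [ -1.7 178.3] units 0.29 (cw sign: tool z down => world +deg = -units) shift units [ 1.414 13.392  0.44 ]
[ 0.03900412 -0.01505833 -0.99912558] 40.41114599554581
```

```bash
python3 -m jog '[30,0.07,0.93,0,0,30,0.07,0.93,0,0,30,0.07,0.93,0,0,30,0.07,0.93,0,0,30,0.07,0.93,0,0,30,0.07,0.93,0,0,30,0.07,0.93,0,0,30,0.07,0.93,0,0,30,0.07,0.93,0,0,30,0.07,0.93,0,0,30,0.07,0.93,0,0,30,0.07,0.93,0,0,30,0.07,0.93,0,0,30,0.07,0.85,0,0.3,30,0,0,0,0,30,0,0,0,0]'; python3 - <<'E'
from h import *
go(530.3,391.8,120,165.7);p,m,t,s=pose();print(m[:,2])
im=get_image("wrist");cv2.imwrite("pics/w12.png",im[:,:,::-1])
E
```

```text
clock: 20.4
position: [0.5456, 0.3887, 0.239]
ee_rot: [0.511, 3.061, -0.021]
force: [0.5, -1.6, -0.7]
width: 0.435
pose [545.6 388.7 239. ] yaw 161.1 w 0.435 F [ 0.5 -1.6 -0.7] t 20.4 q7 0.15
turn deg [   4.6 -175.4] units -0.77 (cw sign: tool z down => world +deg = -units) shift units [ 0.389 -0.019  2.974]
[ 0.03512387 -0.01968412 -0.9991891 ]
```

View pics/w12.png

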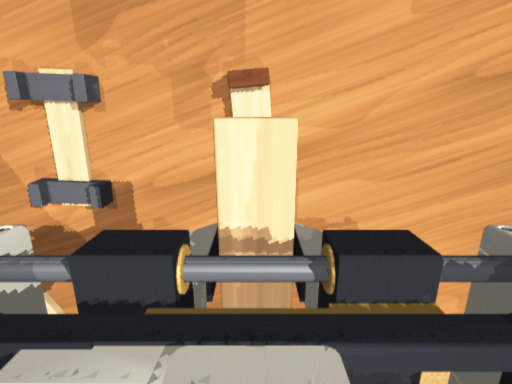

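```bash
cat >> h.py <<'E'
def tool(px,dz,cam,p,m):
    "pixel -> tool frame mm on plane tool z=dz mm"
    d=m.T@R.from_rotvec(cam["orientation"]).as_matrix()@np.linalg.inv(cam["intrinsics"])@[*px,1]
    o=m.T@(np.array(cam["xyz"])-p)*1000; return (o+d*(dz-o[2])/d[2]).round(1)
E
python3 - <<'E'
from h import *
im=cv2.imread("pics/w12.png");cam=camera_params("wrist");p,m,t,s=pose();hsv=cv2.cvtColor(im,cv2.COLOR_BGR2HSV);H,S,V=cv2.split(hsv)
mk=(V<140)&(S>120);mk[100:]=0;mk[:50]=0;mk[:,:215]=0;mk[:,285:]=0
for c in comps(mk):
    r=rect(cast(c,cam,.026));print("stop",cv2.boundingRect(c),r)
mk=(V>150)&(S<135)&(H>10)&(H<35);mk[228:]=0
for c in comps(mk,300): print(c.mean(0).round(),cv2.boundingRect(c),rect(cast(c,cam,.012)),rect(cast(c,cam,.008)))
b=[np.where(mk[r,200:310])[0][[0,-1]]+200 for r in (95,105,113)];print("board cols",b)
e=np.array([cast([(x,r)],cam,.012)[0]*1000 for r,q in zip((95,105,113),b) for x in q]).reshape(3,2,2);print("mid",e.mean(1),"w",np.hypot(*(e[:,0]-e[:,1]).T))
b=[np.where(mk[r,200:310])[0][[0,-1]]+200 for r in (125,150,175,200,220)];print("bar cols",b)
for px in((215,118),(298,118)): print(tool(px,4,cam,p,m))
mk=(V<100)&(S<90);mk[215:]=0;mk[:,150:]=0
for c in comps(mk,200): print("saddle",cv2.boundingRect(c),rect(cast(c,cam,.045)),rect(cast(c,cam,.03)))
go(530,392,120)
E
```

```text
stop (228, 70, 40, 19) [443.2 412.8  44.1  17.   76.2]
[ 68. 141.] (44, 101, 49, 81) [440.3 177.9  98.7  45.1 159. ] [439.9 175.2  99.8  45.6 159. ]
[255. 167.] (201, 85, 111, 143) [538.1 390.9 181.2 150.2 161.3] [538.9 390.6 183.3 151.8 161.3]
board cols [array([230, 270]), array([231, 270]), array([232, 271])]
mid [[460.57553345 410.11885639]
 [471.42210413 406.97894048]
 [480.49406584 405.10361346]] w [47.28452327 46.57525003 46.95931618]
bar cols [array([213, 297]), array([214, 296]), array([216, 295]), array([217, 294]), array([218, 294])]
[ 71.6 -18.1   4. ]
[71.7 20.3  4. ]
saddle (31, 178, 82, 30) [497.1 173.3  94.5  34.1  68.8] [498.3 162.   98.8  35.7  68.8]
saddle (84, 75, 17, 27) [400.6 252.9  26.2  14.4 159.6] [397.3 245.3  27.5  15.1 159.6]
saddle (15, 72, 18, 28) [374.5 184.9  26.8  13.  159.2] [370.  174.2  28.   13.6 159.2]
pose [545. 389. 239.] yaw 161.1 w 0.435 F [-0.5  1.2 -0.3] t 20.4 q7 0.15
turn deg None units 0.00 (cw sign: tool z down => world +deg = -units) shift units [ 0.379 -0.05   2.975]
```

```bash
python3 -m jog '[30,0,0,0,-0.85, 30,0.38,-0.02,0,0, 30,0,0,0.8,0, 30,0,0,0.8,0, 30,0,0,0.8,0, 30,0,0,0.6,0, 30,0,0,0,0, 30,0,0,0,0]'; python3 - <<'E'
from h import *
go(530,391.8,40,166);print(pose()[1][:,2])
E
```

```text
clock: 21.12
position: [0.5372, 0.3797, 0.1183]
ee_rot: [0.401, 3.073, -0.025]
force: [-0.4, -0.1, 0.4]
width: 0.44
pose [537.2 379.7 118.3] yaw 165.1 w 0.440 F [-0.4 -0.1  0.4] t 21.1 q7 0.11
turn deg [   0.9 -179.1] units -0.14 (cw sign: tool z down => world +deg = -units) shift units [0.248 0.25  1.958]
[ 0.04025391 -0.02147349 -0.99895871]
```

```bash
python3 -m jog '[30,0.25,0.28,0,-0.15, 30,0,0.05,0.6,0, 30,0,0.05,0.5,0, 30,0,0,0,0,30,0,0,0,0]'; python3 - <<'E'
from h import *
go(530,391.8,40,166);print(pose()[1][:,2])
E
```

```text
clock: 21.53
position: [0.536, 0.3991, 0.0827]
ee_rot: [0.384, 3.068, -0.013]
force: [-0.1, -0.2, 0.1]
width: 0.442
pose [536.  399.1  82.7] yaw 165.7 w 0.442 F [-0.1 -0.2  0.1] t 21.5 q7 0.07
turn deg [   0.3 -179.7] units -0.04 (cw sign: tool z down => world +deg = -units) shift units [ 0.103 -0.213  1.068]
[ 0.04855731 -0.01472615 -0.99871183]
```

```bash
python3 -m jog '[30,0.13,-0.2,0,0, 30,0.05,0,0.35,0, 30,0.05,0,0.25,0, 30,0,0,0,0]'; python3 - <<'E'
from h import *
go(529.6,391.8,40,166);print(pose()[1][:,2])
E
```

```text
clock: 21.87
position: [0.5267, 0.395, 0.0634]
ee_rot: [0.385, 3.062, -0.004]
force: [-0.4, -0.2, -0.8]
width: 0.437
pose [526.7 395.   63.4] yaw 165.7 w 0.437 F [-0.4 -0.2 -0.8] t 21.9 q7 0.04
turn deg [   0.3 -179.7] units -0.05 (cw sign: tool z down => world +deg = -units) shift units [-0.09  -0.061  0.586]
[ 0.05460476 -0.00943334 -0.99846349]
```

```bash
python3 -m jog '[30,-0.07,-0.09,0.2,0, 30,0,0,0.2,0, 30,0,0,0.05,0,30,0,0,0,0]'; python3 - <<'E'
from h import *
go(529.6,391.8,40,166);print(pose()[1][:,2])
E
```

```text
clock: 22.2
position: [0.53, 0.3897, 0.0441]
ee_rot: [0.385, 3.062, -0.005]
force: [1.1, -0.4, -1.1]
width: 0.435
pose [530.  389.7  44.1] yaw 165.7 w 0.435 F [ 1.1 -0.4 -1.1] t 22.2 q7 0.03
turn deg [   0.3 -179.7] units -0.06 (cw sign: tool z down => world +deg = -units) shift units [0.022 0.047 0.103]
[ 0.05502107 -0.00994187 -0.9984357 ]
```

```bash
cat > barchk.py <<'E'
from h import *
p,m,t,s=pose();im=get_image("wrist");cam=camera_params("wrist");cv2.imwrite("pics/w13.png",im[:,:,::-1])
hsv=cv2.cvtColor(im,cv2.COLOR_RGB2HSV);H,S,V=cv2.split(hsv)
mk=(V<140)&(S>120);mk[160:]=0;mk[:,:180]=0;mk[:,330:]=0
for c in comps(mk,150): print("stop",cv2.boundingRect(c),rect(cast(c,cam,.026)),"bl/br tool",tool((c[:,0].min(),c[:,1].max()),p[2]*1000-26,cam,p,m),tool((c[:,0].max(),c[:,1].max()),p[2]*1000-26,cam,p,m))
mk=(V>150)&(S<135)&(H>10)&(H<35)
for r in range(40,228,12):
    q=np.where(mk[r,170:340])[0]
    if len(q)>20: print(r,q[0]+170,q[-1]+170,len(q),end=" | ")
E
python3 barchk.py
```

```text
stop (210, 58, 95, 39) [450.  409.7  47.   15.7  56.1] bl/br tool [ 82.2 -22.   18.1] [82.2 25.  18.1]
100 216 301 77 | 112 216 300 85 | 124 213 300 88 | 136 214 299 86 | 148 214 299 86 | 160 215 298 84 | 172 215 298 84 | 184 216 298 83 | 196 216 297 82 | 208 217 296 80 | 220 218 295 78 |
```

```bash
python3 -m jog '[30,0.02,0.02,0.1,0, 30,0,0,0.06,0, 30,0,0,0,0]'; python3 -c "
from h import *
go(529.6,391.8,40,166);print(pose()[3]['ft_torque'])"
```

```text
clock: 22.5
position: [0.5301, 0.3914, 0.0397]
ee_rot: [0.385, 3.06, -0.004]
force: [-0.5, -0.2, -0.9]
width: 0.432
pose [530.1 391.4  39.7] yaw 165.6 w 0.432 F [-0.5 -0.2 -0.9] t 22.5 q7 0.02
turn deg [   0.4 -179.6] units -0.06 (cw sign: tool z down => world +deg = -units) shift units [ 0.015  0.007 -0.007]
[ 0.12038779 -0.06389454  0.02651125]
```

```bash
python3 -m jog '[44,0,0,0,0, 62,0,0,0,0, 62,0,0,0,0, 62,0,0,0,0, 62,0,0,-0.3,0, 62,0,0,-0.7,0, 62,0,0,-0.9,0, 62,0,0,-0.9,0, 62,0,0,-0.9,0, 62,0,0,-0.9,0, 62,0,0,-0.5,0, 62,0,0,0,0]'; python3 - <<'E'
from h import *
exec(open("barchk.py").read())
print(m[:,2])
w=cast([(x,y) for x,y in ()] or [(0,0)],cam,.036)
mk=(V>150)&(S<135)&(H>10)&(H<35);mk[228:]=0
for c in comps(mk,300): print("\nwood",cv2.boundingRect(c),rect(cast(c,cam,.036)),rect(cast(c,cam,.012)))
go(458,-141,230,182)
E
```

```text
clock: 23.5
position: [0.5153, 0.3941, 0.256]
ee_rot: [0.38, 3.065, -0.004]
force: [0.5, 0.2, 1.0]
width: 0.671
112 238 274 37 | 124 238 274 37 | 136 238 339 51 | 148 238 289 50 | 160 238 286 39 | 172 212 273 39 | 184 239 272 34 | 196 239 272 34 | 208 239 323 41 | 220 240 289 39 | [ 0.05210731 -0.00894673 -0.99860141]

wood (237, 110, 80, 117) [529.7 421.4 148.7 100.9 165.9] [536.1 422.  159.  107.9 165.9]

wood (58, 106, 41, 79) [439.7 192.5  92.3  42.4 159.3] [439.9 177.2  98.7  45.3 159.3]
pose [515.2 394.  254.6] yaw 165.9 w 0.675 F [-0.3  0.7  0.6] t 23.6 q7 0.18
turn deg [  16.1 -163.9] units -2.69 (cw sign: tool z down => world +deg = -units) shift units [  1.895 -13.316   0.614]
```

```bash
python3 -m jog '[62,0,0,0,-1, 62,0,0,0,-1, 62,0,0,0,-0.7, 62,0.13,-0.93,0,0,62,0.13,-0.93,0,0,62,0.13,-0.93,0,0,62,0.13,-0.93,0,0,62,0.13,-0.93,0,0,62,0.13,-0.93,0,0,62,0.13,-0.93,0,0,62,0.13,-0.93,0,0,62,0.13,-0.93,0,0,62,0.13,-0.93,0,0,62,0.13,-0.93,0,0,62,0.13,-0.93,0,0,62,0.13,-0.93,0,0,62,0.13,-0.93,0,0, 75,0,0,0,0, 75,0,0,0,0]'; python3 - <<'E'
from h import *
p,m,t,s=pose();im=get_image("wrist");cam=camera_params("wrist");cv2.imwrite("pics/w14.png",im[:,:,::-1])
hsv=cv2.cvtColor(im,cv2.COLOR_RGB2HSV);H,S,V=cv2.split(hsv)
mk=(V>150)&(S<135)&(H>10)&(H<35);mk[225:]=0;mk[:,:150]=0;mk[:,370:]=0
for c in comps(mk,300): print("wood",cv2.boundingRect(c),rect(cast(c,cam,.03)),rect(cast(c,cam,.012)))
it=get_image("top");cv2.imwrite("pics/top1.png",it[:,:,::-1]);H,S,V=cv2.split(cv2.cvtColor(it,cv2.COLOR_RGB2HSV))
mk=(V>165)&(S<140)&(H>8)&(H<30); mk[:80]=0;mk[290:]=0
for c in comps(mk): print("top",c.mean(0).round(1),"z12",rect(cast(c,"top",.012)),"z36",rect(cast(c,"top",.036)))
print(m[:,2]);go(458,-141,60,182)
E
```

```text
clock: 25.13
position: [0.4528, -0.1585, 0.2404]
ee_rot: [-0.082, 3.118, -0.017]
force: [0.0, -0.3, 0.1]
width: 0.776
wood (254, 91, 43, 134) [ 438.5 -139.5  162.    46.6    2.1] [ 441.7 -138.4  170.6   49.     2.1]
top [293.6 245. ] z12 [ 399.4 -141.2   80.8   50.     3. ] z36 [ 398.1 -138.8   79.6   49.3    3. ]
top [198.4 230.3] z12 [440.5 170.7  97.2  42.5 158.7] z36 [438.5 168.4  95.8  41.9 158.7]
top [292.3 202. ] z12 [ 539.1 -137.4   46.8   43.8   90.3] z36 [ 535.7 -135.1   46.1   43.2   90.3]
top [369.4 200.5] z12 [ 546.  -393.7   99.9   95.1  105.3] z36 [ 542.4 -387.5   98.4   93.7  105.3]
top [130.5 203. ] z12 [533.1 397.2 156.   49.5 169.8] z36 [529.8 391.5 153.7  48.7 169.8]
top [170.  162.1] z12 [668.8 275.7  45.4  31.8  58.8] z36 [663.4 271.8  44.8  31.3  58.8]
top [257.9 163.5] z12 [668.6 -21.8  92.6  92.4   8.5] z36 [663.2 -21.2  91.2  91.    8.5]
top [305.3  84.6] z12 [ 882.8 -130.9 1554.5  170.6   91.4] z36 [ 874.2 -128.7 1531.1  168.1   91.4]
top [  1.7 112.3] z12 [825.  850.5 239.4  23.7   1.4] z36 [817.3 838.  235.8  23.3   1.4]
[ 0.02275547 -0.01052332 -0.99968567]
pose [ 453.  -157.6  240.4] yaw -176.9 w 0.804 F [ 0.3  0.3 -0.1] t 25.2 q7 1.49
turn deg [ -1.1 178.9] units 0.19 (cw sign: tool z down => world +deg = -units) shift units [-0.139  0.41   4.511]
```

```bash
python3 -m jog '[78,-0.1,0.44,0,0.17, 78,0,0,0.9,0, 78,0,0,0.9,0, 78,0,0,0.9,0, 78,0,0,0.9,0, 78,0,0,0,0, 78,0,0,0,0]' 25; python3 - <<'E'
from h import *
go(457.5,-140,33,182.1);print(pose()[1][:,2])
E
```

```text
clock: 25.82
position: [0.4632, -0.1288, 0.0937]
ee_rot: [-0.081, 3.112, -0.013]
force: [0.1, -0.3, 1.3]
width: 0.846
pose [ 463.2 -128.8   93.7] yaw -177.0 w 0.846 F [ 0.1 -0.3  1.3] t 25.8 q7 1.20
turn deg [ -0.9 179.1] units 0.15 (cw sign: tool z down => world +deg = -units) shift units [ 0.153 -0.276  1.517]
[ 0.02833598 -0.0074026  -0.99957104]
```

```bash
python3 -m jog '[78,0.17,-0.3,0,0.2, 78,0,0,0.5,0, 78,0.03,0,0.4,0, 78,0.03,0,0.2,0, 78,0,0,0,0]' 25; python3 - <<'E'
from h import *
go(457.5,-140,33,182.1);print(pose()[1][:,2])
E
```

```text
clock: 26.23
position: [0.4614, -0.1378, 0.0574]
ee_rot: [-0.058, 3.103, -0.015]
force: [0.9, 0.5, 0.1]
width: 0.851
pose [ 461.4 -137.8   57.4] yaw -177.8 w 0.851 F [0.9 0.5 0.1] t 26.2 q7 1.13
turn deg [-1.000e-01  1.799e+02] units 0.01 (cw sign: tool z down => world +deg = -units) shift units [ 0.1   -0.051  0.611]
[ 0.03816947 -0.00907974 -0.99923003]
```

```bash
python3 -m jog '[78,0.12,-0.05,0.3,0, 78,0.03,0,0.3,0, 78,0,0,0.05,0, 35,0,0,0.03,0, 35,0,0,0.02,0,35,0,0,0,0,35,0,0,0,0,35,0,0,0,0]' 25; python3 - <<'E'
from h import *
go(457.5,-140,33,182.1);print(pose()[1][:,2],observe()["width"]*91.8)
E
```

```text
clock: 26.9
position: [0.4635, -0.1392, 0.0387]
ee_rot: [-0.062, 3.09, -0.022]
force: [-0.4, -0.3, 0.4]
width: 0.538
pose [ 463.5 -139.2   38.7] yaw -177.7 w 0.538 F [-0.4 -0.3  0.4] t 26.9 q7 1.08
turn deg [ -0.2 179.8] units 0.04 (cw sign: tool z down => world +deg = -units) shift units [ 0.152 -0.014  0.142]
[ 0.05100266 -0.01315613 -0.99861186] 49.34279826068892
```

```bash
python3 -m jog '[35,0,0,0,0,35,0,0,0,0,35,0,0,0,0]' 25; python3 - <<'E'
from h import *
go(440,171,230,158.7);print(pose()[1][:,2],observe()["width"]*91.8)
E
```

```text
clock: 27.15
position: [0.4637, -0.1393, 0.0393]
ee_rot: [-0.062, 3.09, -0.022]
force: [0.4, 1.0, -1.2]
width: 0.497
pose [ 463.7 -139.3   39.3] yaw -177.7 w 0.497 F [ 0.4  1.  -1.2] t 27.1 q7 1.08
turn deg [-23.6 156.4] units 3.94 (cw sign: tool z down => world +deg = -units) shift units [ 3.371  7.013 -4.768]
[ 0.05150637 -0.01341994 -0.99858249] 45.60381256825086
```

```bash
python3 -m jog '[35,0,0,-0.4,0,35,0,0,-0.9,0,35,0,0,-0.9,0,35,0,0,-0.9,0,35,0,0,-0.9,0,35,0,0,-0.4,0,35,0,0,0,1,35,0,0,0,1,35,0,0,0,1,35,0,0,0,0.9,35,0,0,0,0]' 25; python3 - <<'E'
from h import *
go(440,171,200,158.7);print(pose()[1][:,2],observe()["width"]*91.8)
E
```

```text
clock: 28.07
position: [0.4518, -0.1355, 0.2225]
ee_rot: [0.59, 3.038, -0.003]
force: [0.0, -0.8, -1.6]
width: 0.499
pose [ 451.8 -135.5  222.5] yaw 158.0 w 0.499 F [ 0.  -0.8 -1.6] t 28.1 q7 1.05
turn deg [   0.7 -179.3] units -0.11 (cw sign: tool z down => world +deg = -units) shift units [3.057 7.031 0.563]
[ 0.04531957 -0.01056358 -0.99891669] 45.81161526610789
```

```bash
python3 -m jog '[35,0.36,0.88,0,0,35,0.36,0.88,0,0,35,0.36,0.88,0,0,35,0.36,0.88,0,0,35,0.36,0.88,0,0,35,0.36,0.88,0,0,35,0.36,0.88,0,0,35,0.36,0.88,0,-0.1,35,0,0,0,0,35,0,0,0,0]' 25; python3 - <<'E'
from h import *
go(446,171,120,158.7);print(pose()[1][:,2])
im=get_image("wrist");cv2.imwrite("pics/w15.png",im[:,:,::-1])
E
```

```text
clock: 28.9
position: [0.4456, 0.1801, 0.2168]
ee_rot: [0.531, 3.052, -0.004]
force: [0.5, -1.2, -1.7]
width: 0.5
pose [445.6 180.1 216.8] yaw 160.2 w 0.500 F [ 0.5 -1.2 -1.7] t 28.9 q7 0.33
turn deg [ -1.5 178.5] units 0.26 (cw sign: tool z down => world +deg = -units) shift units [-0.09  -0.208  2.419]
[ 0.04275478 -0.01018324 -0.9990337 ]
```

View pics/w15.png

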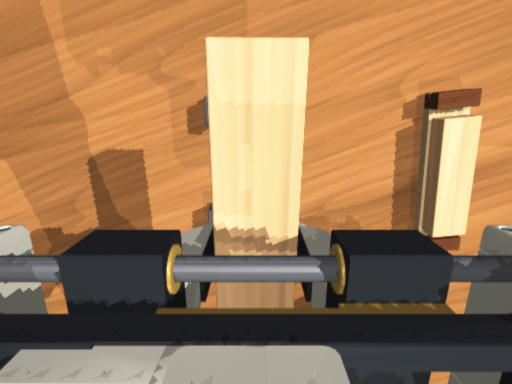

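Sixteen pictures viewed, so the rest is numeric. This one shows the batten held at (258,130), with the saddle edges peeping out on its left at about (206,110) and (210,215). The bar lies on its board at right, around (461,175).

```bash
python3 - <<'E'
from h import *
for n in("top0","top1"):
    im=cv2.imread(f"pics/{n}.png");H,S,V=cv2.split(cv2.cvtColor(im,cv2.COLOR_BGR2HSV))
    mk=(V<130)&(S<70);mk[:190]=0;mk[270:]=0;mk[:,:165]=0;mk[:,235:]=0
    for c in comps(mk,30): print(n,cv2.boundingRect(c),[rect(cast(c,"top",z)).tolist() for z in(.045,.03)])
cam=camera_params("wrist");p,m,t,s=pose()
im=cv2.imread("pics/w15.png");H,S,V=cv2.split(cv2.cvtColor(im,cv2.COLOR_BGR2HSV))
mk=(V<110)&(S<80);mk[228:]=0
for c in comps(mk,3): print("w15 dark",cv2.boundingRect(c))
for px in((207,38),(308,38)): print("batten end",tool(px,9,cam,p,m))
mk=(V>150)&(S<135)&(H>10)&(H<35)
print([(r,(np.where(mk[r,195:330])[0]+195)[[0,-1]]) for r in(45,80,140,190)])
for z in(.045,.03): print(z,proj([[.440+.93*.065*s+.363*.045*k,.172-.363*.065*s+.93*.045*k,z] for s in(1,-1) for k in(1,-1)],cam).round())
E
```

```text
top0 (176, 241, 29, 18) [[377.8, 191.5, 89.3, 29.2, 68.5], [378.4, 193.2, 90.2, 29.5, 68.5]]
top0 (192, 204, 28, 18) [[496.5, 145.9, 88.9, 30.1, 69.1], [498.3, 147.2, 89.7, 30.4, 69.1]]
top1 (176, 241, 29, 18) [[377.6, 191.8, 89.2, 28.8, 69.3], [378.2, 193.5, 90.0, 29.0, 69.3]]
top1 (192, 204, 28, 18) [[496.5, 145.9, 88.9, 30.1, 69.1], [498.3, 147.2, 89.7, 30.4, 69.1]]
w15 dark (208, 204, 4, 19)
w15 dark (205, 97, 3, 28)
batten end [106.  -21.1   9. ]
batten end [106.1  24.    9. ]
[(45, array([205, 308])), (80, array([207, 306])), (140, array([209, 303])), (190, array([212, 300]))]
0.045 [[283. 230.]
 [205. 229.]
 [290. 114.]
 [202. 112.]]
0.03 [[281. 225.]
 [207. 223.]
 [288. 114.]
 [204. 111.]]
```

```bash
python3 -m jog '[35,0,-0.26,0,0.2, 35,0,0,0.8,0, 35,0,0,0.8,0, 35,0,0,0.6,0, 35,0,0,0,0, 35,0,0,0,0]' 25; python3 - <<'E'
from h import *
go(444,169.6,54,159);print(pose()[1][:,2])
E
```

```text
clock: 29.45
position: [0.4471, 0.1586, 0.1271]
ee_rot: [0.578, 3.041, -0.007]
force: [0.5, 0.2, -0.3]
width: 0.498
pose [447.1 158.6 127.1] yaw 158.5 w 0.498 F [ 0.5  0.2 -0.3] t 29.4 q7 0.19
turn deg [   0.5 -179.5] units -0.09 (cw sign: tool z down => world +deg = -units) shift units [0.172 0.23  1.827]
[ 0.04429601 -0.01311935 -0.9989323 ]
```

```bash
python3 -m jog '[35,0.17,0.25,0,-0.1, 35,0.02,0,0.4,0, 35,0.02,0,0.4,0, 35,0,0,0,0,35,0,0,0,0]' 25; python3 - <<'E'
from h import *
go(444,169.6,54,159);print(pose()[1][:,2])
E
```

```text
clock: 29.87
position: [0.4476, 0.1704, 0.1008]
ee_rot: [0.569, 3.036, -0.003]
force: [-1.1, 0.2, -0.3]
width: 0.502
pose [447.6 170.4 100.8] yaw 158.8 w 0.502 F [-1.1  0.2 -0.3] t 29.9 q7 0.12
turn deg [   0.2 -179.8] units -0.04 (cw sign: tool z down => world +deg = -units) shift units [ 0.076 -0.05   1.169]
[ 0.05183024 -0.01156915 -0.9985889 ]
```

```bash
python3 -m jog '[35,0.1,-0.06,0.3,0, 35,0.03,0,0.3,0, 35,0,0,0,0]' 25; cat > sadchk.py <<'E'
from h import *
p,m,t,s=pose();im=get_image("wrist");cam=camera_params("wrist");cv2.imwrite("pics/w16.png",im[:,:,::-1])
H,S,V=cv2.split(cv2.cvtColor(im,cv2.COLOR_RGB2HSV))
mk=(V<110)&(S<80);mk[226:]=0;mk[:,:150]=0;mk[:,370:]=0
for c in comps(mk,8):
    b=cv2.boundingRect(c);print("dark",b,[tool((x,b[1]+b[3]/2),p[2]*1000-zz,cam,p,m)[:2].tolist() for zz in(30,45) for x in(b[0],b[0]+b[2])])
mk=(V>150)&(S<135)&(H>10)&(H<35)
for r in(15,30,60,100,140,190):
    q=np.where(mk[r,150:370])[0]
    if len(q): print(r,q[[0,-1]]+150,end=" ")
print(m[:,2]);go(444,169.6,54,159)
E
python3 sadchk.py
```

```text
clock: 30.12
position: [0.4458, 0.1713, 0.0802]
ee_rot: [0.569, 3.029, 0.003]
force: [-0.5, 0.3, -1.0]
width: 0.495
dark (305, 117, 18, 20) [[65.7, 31.9], [65.7, 43.2], [66.3, 29.4], [66.3, 39.7]]
dark (175, 87, 33, 51) [[74.3, -48.8], [74.3, -28.4], [74.2, -44.8], [74.2, -26.0]]
60 [206 308] 100 [207 325] 140 [209 303] 190 [212 300] [ 0.05860278 -0.00930453 -0.99823802]
pose [445.9 171.6  81. ] yaw 158.7 w 0.500 F [-0.9 -0.1 -1.6] t 30.2 q7 0.07
turn deg [   0.3 -179.7] units -0.05 (cw sign: tool z down => world +deg = -units) shift units [ 0.028 -0.063  0.674]
```

```bash
python3 -m jog '[35,0.03,-0.1,0.1,0, 35,0.02,-0.01,0.25,0, 35,0.01,0,0.15,0, 35,0,0,0,0]' 25; python3 sadchk.py
```

```text
clock: 30.5
position: [0.4447, 0.1684, 0.0612]
ee_rot: [0.569, 3.026, 0.005]
force: [0.3, -0.9, -1.2]
width: 0.506
dark (319, 95, 6, 7) [[81.7, 35.3], [81.7, 38.6], [80.9, 32.1], [80.9, 35.1]]
dark (305, 85, 33, 56) [[74.1, 28.0], [74.1, 46.3], [74.0, 25.5], [74.0, 42.1]]
dark (171, 85, 37, 57) [[73.7, -46.0], [73.8, -25.6], [73.7, -41.7], [73.7, -23.1]]
60 [206 308] 100 [207 305] 140 [209 303] 190 [211 300] [ 0.06221546 -0.00819265 -0.99802912]
pose [444.7 168.5  61.5] yaw 158.7 w 0.500 F [-0.3 -0.2 -0.4] t 30.6 q7 0.02
turn deg [   0.3 -179.7] units -0.05 (cw sign: tool z down => world +deg = -units) shift units [0.027 0.019 0.188]
```

```bash
python3 -m jog '[35,0.07,0,0.15,0, 35,0.02,0,0.1,0, 35,0,0,0.05,0, 35,0,0,0,0]' 25; python3 sadchk.py
```

```text
clock: 30.88
position: [0.4432, 0.1704, 0.0509]
ee_rot: [0.568, 3.021, 0.004]
force: [0.2, 0.2, -1.6]
width: 0.499
dark (306, 89, 37, 59) [[71.4, 27.0], [71.4, 46.2], [71.6, 24.4], [71.6, 41.7]]
dark (163, 89, 45, 60) [[71.0, -47.3], [71.1, -23.9], [71.3, -42.6], [71.3, -21.5]]
60 [204 309] 100 [206 343] 140 [208 304] 190 [211 301] [ 0.06681446 -0.00995865 -0.99771572]
pose [443.2 170.6  50.9] yaw 158.7 w 0.500 F [ 0.1  0.7 -0.5] t 30.9 q7 -0.01
turn deg [   0.3 -179.7] units -0.05 (cw sign: tool z down => world +deg = -units) shift units [-0.029 -0.017 -0.078]
```

```bash
python3 -m jog '[50,0,0,0,0, 70,0,0,0,0, 70,0,0,0,0, 70,0,0,0,0, 70,0,0,-0.3,0, 70,0,0,-0.7,0, 70,0,0,-0.9,0, 70,0,0,-0.9,0, 70,0,0,-0.9,0, 70,0,0,-0.9,0, 70,0,0,0,0]' 25; python3 - <<'E'
from h import *
p,m,t,s=pose();im=get_image("wrist");cam=camera_params("wrist");cv2.imwrite("pics/w17.png",im[:,:,::-1])
H,S,V=cv2.split(cv2.cvtColor(im,cv2.COLOR_RGB2HSV))
mk=(V<110)&(S<80);mk[226:]=0;mk[:,:150]=0;mk[:,370:]=0
for c in comps(mk,40): print("dark",cv2.boundingRect(c),[rect(cast(c,cam,z)).tolist() for z in(.045,.03)])
mk=(V>150)&(S<135)&(H>10)&(H<35);mk[226:]=0;mk[:,:170]=0;mk[:,345:]=0
for c in comps(mk,300):
    w=cast(c,cam,.045);print("batten",cv2.boundingRect(c),rect(w));r=w*1000-[439.5,171.5];u=np.array([np.cos(np.radians(159)),np.sin(np.radians(159))]);print("end along",(r@u).max())
print(m[:,2]);go(300,171,250)
E
```

```text
clock: 31.85
position: [0.4279, 0.1737, 0.2389]
ee_rot: [0.563, 3.032, 0.003]
force: [2.2, 0.7, 0.1]
width: 0.764
dark (275, 206, 15, 20) [[492.0, 185.1, 25.2, 17.0, 160.3], [498.6, 184.4, 26.4, 17.8, 160.3]]
dark (221, 206, 16, 20) [[468.5, 124.4, 25.3, 18.4, 157.7], [474.0, 120.8, 26.5, 19.3, 157.7]]
dark (278, 108, 9, 26) [[385.2, 220.9, 26.7, 7.5, 151.4], [386.8, 221.9, 27.9, 7.8, 151.4]]
dark (216, 107, 20, 28) [[364.2, 164.8, 28.5, 20.5, 157.7], [364.7, 163.1, 29.8, 21.5, 157.7]]
batten (235, 87, 44, 139) [418.2 179.8 159.1  46.1 158.7]
end along 102.28323799857628
[ 0.05675056 -0.00861693 -0.9983512 ]
pose [427.5 172.5 236.5] yaw 158.9 w 0.769 F [-0.5 -1.3 -0.5] t 31.9 q7 0.34
turn deg None units 0.00 (cw sign: tool z down => world +deg = -units) shift units [ 2.959 -1.183 -0.338]
```

```bash
python3 -m jog '[70,0,0,-0.8,0, 70,-0.35,-0.85,0,0, 70,-0.35,-0.85,0,0, 70,-0.35,-0.85,0,0, 70,-0.35,-0.85,0,0, 70,-0.35,-0.85,0,0, 70,-0.35,-0.85,0,0, 70,-0.35,-0.85,0,0, 70,-0.35,-0.85,0,0, 70,0,0,0,0]' 25; python3 - <<'E'
from h import *
print(pose()[0])
for name in("top","scene"):
    im=get_image(name);cv2.imwrite(f"pics/{name}2.png",im[:,:,::-1]);H,S,V=cv2.split(cv2.cvtColor(im,cv2.COLOR_RGB2HSV))
    mk=(V>165)&(S<140)&(H>8)&(H<30)
    if name=="top": mk[:80]=0;mk[290:]=0
    else: mk[:100]=0;mk[285:]=0
    for c in comps(mk,60): print(name,c.mean(0).round(1),"z12",rect(cast(c,name,.012)),"z36",rect(cast(c,name,.036)),"z45",rect(cast(c,name,.045)))
    for c in comps((H>20)&(H<32)&(S>150)&(V>150)): print("rule",rect(cast(c,name,.016)))
    mk=(V<125)&((S<70) if name=="top" else (S<90))
    if name=="top": mk[:190]=0;mk[270:]=0;mk[:,:165]=0;mk[:,235:]=0
    else: mk[:125]=0;mk[190:]=0;mk[:,:270]=0;mk[:,325:]=0
    for c in comps(mk,15): print("steel",cv2.boundingRect(c),[rect(cast(c,name,z)).tolist() for z in(.045,.03)])
E
```

```text
clock: 32.73
position: [0.4292, -0.1346, 0.266]
ee_rot: [0.559, 3.039, 0.001]
force: [0.2, 0.3, -0.7]
width: 0.765
[ 0.42923588 -0.13457431  0.26598202]
top [196.7 230.7] z12 [440.6 176.1 205.3  48.6 158.4] z36 [438.6 173.7 202.2  47.9 158.4] z45 [437.9 172.8 201.   47.6 158.4]
top [368.5 201.2] z12 [ 545.5 -391.7  104.    95.   105.3] z36 [ 542.  -385.6  102.4   93.6  105.3] z45 [ 540.6 -383.3  101.8   93.1  105.3]
top [130.6 202.8] z12 [533.5 397.5 155.5  50.3 169.8] z36 [530.1 391.8 153.1  49.5 169.8] z45 [528.9 389.7 152.3  49.2 169.8]
top [169.9 161.8] z12 [670.7 275.3  48.4  28.4  46.1] z36 [665.3 271.4  47.7  28.   46.1] z45 [663.2 270.   47.4  27.8  46.1]
top [257.9 163.4] z12 [668.9 -21.6  92.8  92.4   9.1] z36 [663.5 -21.   91.4  91.    9.1] z45 [661.5 -20.8  90.9  90.5   9.1]
top [304.7  84.6] z12 [ 882.8 -130.9 1554.5  170.6   91.4] z36 [ 874.2 -128.7 1531.1  168.    91.4] z45 [ 871.  -127.9 1522.4  167.1   91.4]
top [  1.7 111.8] z12 [827.8 842.  236.6  23.6   5.5] z36 [820.  829.6 233.   23.3   5.5] z45 [817.1 825.  231.7  23.1   5.5]
rule [ 726.6 -215.2  129.9   33.3  
[... 635 characters left out ...]
  100.    96.    14.8]
scene [380.2 168.2] z12 [516.  402.7 141.9  41.6 166.2] z36 [530.9 391.6 138.6  40.6 166.2] z45 [536.4 387.5 137.4  40.2 166.2]
scene [298.8 150.4] z12 [416.3 181.8 205.7  48.3 158.4] z36 [433.4 175.8 201.   47.2 158.4] z45 [439.8 173.5 199.2  46.8 158.4]
rule [ 729.8 -213.3  132.7   30.3   59.9]
steel (302, 169, 9, 14) [[531.3, 173.3, 44.8, 18.0, 158.2], [522.0, 177.0, 45.4, 18.3, 158.2]]
steel (278, 164, 8, 14) [[506.4, 109.3, 44.4, 19.7, 169.2], [496.6, 112.1, 45.1, 19.9, 169.2]]
steel (309, 134, 8, 13) [[413.4, 219.4, 49.3, 15.6, 156.1], [402.3, 223.9, 50.0, 15.9, 156.1]]
steel (287, 130, 7, 13) [[389.4, 156.7, 45.5, 17.8, 169.1], [378.0, 160.2, 46.2, 18.1, 169.1]]
```

Final checks agree with seated parts:
- **Batten:** about 3 mm to one side of the saddle centreline (8 mm clearance), about 1 mm off lengthwise.
- **Bar:** centred on its board within about 2 mm, with yaw matching.
- **Bystanders:** rule and glue unmoved.

I'm handing in.

```bash
python3 -c "
from cell import *
print(sign_off())"
```

```text
the job is handed in; nothing more can be done
None
```

All four parts are on their jigs, placed in the order asked: disc, block, bar, batten. I handed the job in at about 33 s of the 128 s. No contact force showed in the readings I took.

What the last checks showed:
- **Disc:** a wrist picture after release shows it flat on the plywood base with the peg through the hole.
- **Block:** a wrist picture after release shows it flat and square inside the four brackets. I estimate it sits up to 5 mm off centre, with 9 mm clearance each side.
- **Bar:** the scene camera puts its centre within about 2 mm of the board's centre, in line with the board. The top camera's outline, which merges bar and board, gave a yaw about 4° different. I trusted the scene camera because its measured size matched the bar.
- **Batten:** both cameras show a 200 x 47 mm outline at the seated height. It is about 1 mm off lengthwise and 3 mm off sideways, with 8 mm clearance. The wrist camera read its end about 2 mm long.
- **Bystanders:** the rule and the glue bottle measured at the same places as at the start.

- **Tool tilt:** the tool gradually tilted by up to about 4° while lowering, so the last three parts were let go slightly tilted. They were seated when checked afterwards.
- **Picture limit:** I used all 16 pictures before placing the batten, so the batten's lowering, its release and the final checks rest on measurements alone.

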